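# Strip down the filling station after a run

## Robot

A 6-joint arm with a two-finger parallel gripper is mounted at the origin on the work surface. World frame = base frame: x ahead of the robot, y to its left, z up, the work surface at z = 0. Lengths are in m, angles in rad, forces in N, time in s.
With the tool pointing down it reaches from about 0.375 to 0.75 m from the base axis. Payload 9 kg.
Tool frame: the origin (TCP) lies on the centre line of the jaws, within the pads' length; the fingertips stand 25 mm ahead of it and the grasp point (between the pads) lies 6 mm ahead of it; y points along the fingers, x is the direction in which the jaws open and shut, and the axes are right-handed (so a half turn about y gives the same grasp; the last joint's range is limited). The gripper opens to 85 mm and grips with 20 to 120 N. Pads are 22 mm wide; open, the fingers measure 114 mm over their backs; the gripper's body (76 mm by 85 mm) begins 54 mm behind the grasp point. The pads swing forward as they close: fully open they stand 13 mm farther back than shut.
Start: joints at [0.98, 0.104, 0.097, 1.564, 0, 1.353], TCP at [0.219, 0.559, 0.256] pointing down, gripper open.
Joint ranges: [-2.99, 2.99], [-0.84, 1.86], [-1.1, 1.16], [-1.84, 2.11], [-1.51, 1.56], [-3.14, 3.14]. Speed limits (rad/s): [2.22, 2.22, 2.57, 3.14, 3.14, 3.14].

## Interface

Orientations are given as a unit quaternion [w, x, y, z].
In Python, from station import observe, cams, order gives the robot as it stands.
- The arm moves only by the tool apply_moves, never from a script. Its argument "moves" is a list of rows, each an object of numbers: "x", "y", "z": the shift along the tool's x, y, z in cm; "ax", "ay", "az": the turn, a rotation vector about the tool's x, y, z in degrees. In form: [{"x": .., "y": .., "z": .., "ax": .., "ay": .., "az": ..}, ...]. A call has 1 to 20 rows; each row is the pose to reach, as a shift and turn from the pose measured when the call began, along the tool's axes at that moment; what a row does not reach only later rows make up. A row lasts 1/8 s, in which the tool goes at most 62.5 mm and 10.7 degrees, less where a joint would pass 70% of its speed; a pose out of reach is approached as far as the arm can. A call with a gripper value outside its range is refused whole. "grip" is the closure, from -1 (fully open) to 1 (shut), set as the call begins (left out, the last holds). The fingers move at their own pace and stop on an object; "squeeze" is the grip in N (left out, the last holds). Time passes only in rows, so rows that repeat a pose let the fingers close. It gives the time, the measured TCP pose, the force and the opening at its end, in the units of the state.
- observe(): the state, without advancing time (a new reading comes with each control period).
- cams.get_image(name): name is "scene" or "top"; returns a dict with "image" (480x640x3 uint8, red, green, blue), "K" (3x3 intrinsics, pixels), "R" (3x3) and "t" (3): a world point X has camera coordinates R X + t. Camera axes: x right, y down, z forward; pixel columns grow to the right and rows downward; lengths in m; the calibration is good to about 2 mm. A picture is of the moment at which its call begins. There is no depth.
- order.sign_off(): hands the job in, once; it reports no verdict.
Trained networks look in a picture, given as the dict that the camera call returned (one of the last four; its "shot" number tells which), for a name from the list of things; names that differ only in an ending like _2 or _b are one class to them, and where a whole thing is asked for, a point or a joint stands for the part that bears it (a point fixed in the world has none). Each returns a list of dicts, best first, with "score" (0 to 1); they miss things now and then, are a little off and sometimes report something else, mostly with a low value. They report only what shows in the picture. A call takes as long as a camera call.
- cams.look_for(picture, target): "at" ([x, y, z] in m, in the coordinates of the camera as it stood for that picture, good to about 4 mm: the middle of the surface that is visible of it).
- cams.masks_of(picture, target): "region" (480x640 bool, what is visible of it).
- cams.landmark_of(picture, target): "at" ([x, y, z] in m, in the coordinates of the camera as it stood for that picture, good to about 4 mm: a listed point, or the origin of a listed thing).
The state is a dict: "time": time; "joint_pos": joint angles; "dq": joint speeds; "joint_efforts": joint torques, N m; "tool_pos": TCP position; "ee_rot": TCP orientation; "ft_force": force on the tool from outside, world axes, zero at the start; "torque": the same for the moment, N m; "grip_width": finger opening in m.
Only numpy, scipy, OpenCV 4.12 (cv2) and the standard library are available. Lean on these libraries where they do the work, as an engineer would, in place of code of your own. Each camera call takes 0.05 s, during which the arm holds its last target.

## Task

Strip the filling station down after the run: before taking any bucket or lance off, throw the red isolating lever all the way over, away from the robot; then lift each drip bucket straight up out of its swing forks, keep it from swinging or tipping, and stand it upright in the long shallow orange tray. Pull each filling lance out of the orange holder block and stand it tip down in a cell of the white soak bin, and hang the yellow splash guard astride the drying rail, about midway along, a leg on either side. Leave the lever off and do not disturb the other things on the bench.

Things in the scene. Friction and masses are not known exactly. Their poses are not given: they have to be found in the camera images.
- lever_base: Mint-green block of the isolating lever, 70 x 50 x 25 mm, fixed to the bench. Origin under its centre; the lever swings in its x-z plane (own x runs roughly away from the robot). The pivot lies 22 mm above the origin.
- lever (a joint): Isolating lever, rad: a 10 mm steel rod with a red ball of 26 mm whose centre is 140 mm from the pivot. 0 = leaning 23 deg towards the robot (on), 0.8 = its stop, leaning 23 deg away along the block's +x (off). Light friction (about 0.5 N at the ball); it stays where it is left.
- lever_tip (a point): Centre of the lever's red ball, 151 to 162 mm above the bench.
- rack: Bucket rack, fixed: mint base 80 x 270 x 12 mm, origin under its centre, with three pairs of aluminium fork plates along its y at -90, 0, +90 mm. Plates 8 mm thick, 120 high, inner faces 26 mm either side of a station's centre; each has an open-topped slot 12 mm wide (x), 14 deep, where the bucket's pins rest, axis along y, 110 mm above the bench.
- tray_in (a point): Centre of the inner floor of the copper-orange tray (fixed; outside 120 x 280 mm, walls 4 mm thick and 22 mm high, x the short and y the long side, z up). The floor lies 4 mm above the bench.
- holder: Lance holder, fixed: copper-orange block 50 x 140 x 60 mm with three upright square sockets of 16 mm in a row along its y at -45, 0, +45 mm, 55 mm deep. Origin under its centre.
- bin: Soak bin, fixed: white plastic box 48 x 168 x 100 mm, open on top, with three cells in a row along its y at -57, 0, +57 mm, each 38 mm (x) by 43 mm (y) inside; floor 5 mm thick, rim 100 mm above the bench. Origin under its centre.
- rail_mid (a point): Middle of the drying rail's axis: a level steel bar 16 mm thick, 220 mm long along this frame's y between two posts (18 mm thick, standing at +-110 mm), its axis 135 mm above the bench. Fixed. z up.
- guard_fin (a point): Splash guard (loose, 250 g), centre of its black grip fin (12 mm thick in x, 50 long in y, 44 high). Upside-down U of yellow plastic: top plate 60 (x) x 110 (y) x 6 mm under the fin, two full-length legs 6 mm thick, 80 high at x = +-27 mm (48 mm clear between), feet 5 mm thick turned out to x = +-50 mm. Plate's underside 28 mm, feet 108 mm below this point. Starts standing on its feet.
- bucket0_grip (a point): Drip bucket (loose, 200 g, may be absent), centre of its blue bail bar: open square steel bucket 46 x 46 x 60 mm; the rigid bail bar above it runs along its y, 46 mm long, 10 thick (x), 14 high, centre 92 mm above the bucket's underside. Brass pins 8 mm thick stick out 15 mm along +-y, 42 mm below this point; it hangs by them in the rack and swings freely.
- bucket1_grip (a point): Drip bucket (loose, 200 g, may be absent), centre of its blue bail bar: open square steel bucket 46 x 46 x 60 mm; the rigid bail bar above it runs along its y, 46 mm long, 10 thick (x), 14 high, centre 92 mm above the bucket's underside. Brass pins 8 mm thick stick out 15 mm along +-y, 42 mm below this point; it hangs by them in the rack and swings freely.
- bucket2_grip (a point): Drip bucket (loose, 200 g, may be absent), centre of its blue bail bar: open square steel bucket 46 x 46 x 60 mm; the rigid bail bar above it runs along its y, 46 mm long, 10 thick (x), 14 high, centre 92 mm above the bucket's underside. Brass pins 8 mm thick stick out 15 mm along +-y, 42 mm below this point; it hangs by them in the rack and swings freely.
- lance0_hub (a point): Filling lance (loose, about 60 g, may be absent), here the centre of its green square hub, 16 x 16 mm and 40 mm high, at the upper end of a straight steel shaft 10 mm thick. Own z runs along the lance from tip to hub; the hub's flats face its x and y.
- lance0_tip (a point): Lower end of that lance's shaft, 140 mm below the hub's centre. It starts 5 mm above the bench in the holder.
- lance1_hub (a point): Filling lance (loose, about 60 g, may be absent), here the centre of its green square hub, 16 x 16 mm and 40 mm high, at the upper end of a straight steel shaft 10 mm thick. Own z runs along the lance from tip to hub; the hub's flats face its x and y.
- lance1_tip (a point): Lower end of that lance's shaft, 140 mm below the hub's centre. It starts 5 mm above the bench in the holder.
- lance2_hub (a point): Filling lance (loose, about 60 g, may be absent), here the centre of its green square hub, 16 x 16 mm and 40 mm high, at the upper end of a straight steel shaft 10 mm thick. Own z runs along the lance from tip to hub; the hub's flats face its x and y.
- lance2_tip (a point): Lower end of that lance's shaft, 140 mm below the hub's centre. It starts 5 mm above the bench in the holder.
- vial0: Bystander, not part of the job: amber vial with metal cap, 28 mm wide, 50 mm high. Origin at its underside.
- vial1: Bystander, not part of the job: amber vial with black cap, 28 mm wide, 50 mm high. Origin at its underside.
- vial2: Bystander, not part of the job: amber vial with black cap, 28 mm wide, 50 mm high. Origin at its underside.
- jar: Bystander, not part of the job: clear jar, 60 mm wide, 70 mm high. Origin at its underside.
- squeeze: Bystander, not part of the job: white bottle with red cap, 52 mm wide, 140 mm high. Origin at its underside.
- driver: Bystander, not part of the job: screwdriver lying on the bench. Origin at its underside. (Handle to its -x.)

How it is judged:
On the way, in this order (a step that is already met when the one before it is completed fails the run):
1. the isolating lever is thrown over to off (value of joint lever above 0.62 rad), for 0.2 s.
2. every bucket stands upright in the tray (x of bucket0_grip in the frame of tray_in between -0.05 and 0.05 m and y of bucket0_grip in the frame of tray_in between -0.13 and 0.13 m and z of bucket0_grip in the frame of tray_in between 0.085 and 0.1 m and angle between each of bucket0_grip, bucket1_grip, bucket2_grip's own z axis and vertical below 0.12 rad and x of bucket1_grip in the frame of tray_in between -0.05 and 0.05 m and y of bucket1_grip in the frame of tray_in between -0.13 and 0.13 m and z of bucket1_grip in the frame of tray_in between 0.085 and 0.1 m and x of bucket2_grip in the frame of tray_in between -0.05 and 0.05 m and y of bucket2_grip in the frame of tray_in between -0.13 and 0.13 m and z of bucket2_grip in the frame of tray_in between 0.085 and 0.1 m), for 0.2 s.
At the end, for the whole second after the job is handed in: Lever above 0.62 rad; each bucket stands on the tray's floor (tilt under 0.12 rad); each lance's tip is in the bin, under 30 mm above the bench (lean under 0.6); guard astride the rail: fin 25-43 mm above its axis, within 22 mm across and 60 mm along of the middle, tilt under 0.35 (all of step 2 and value of joint lever above 0.62 rad and x of lance0_tip in the frame of bin between -0.022 and 0.022 m and y of lance0_tip in the frame of bin between -0.082 and 0.082 m and z of each of lance0_tip, lance1_tip, lance2_tip in the frame of bin below 0.03 m and angle between each of lance0_hub, lance1_hub, lance2_hub's own z axis and vertical below 0.6 rad and x of lance1_tip in the frame of bin between -0.022 and 0.022 m and y of lance1_tip in the frame of bin between -0.082 and 0.082 m and x of lance2_tip in the frame of bin between -0.022 and 0.022 m and y of lance2_tip in the frame of bin between -0.082 and 0.082 m and x of guard_fin in the frame of rail_mid between -0.022 and 0.022 m and y of guard_fin in the frame of rail_mid between -0.06 and 0.06 m and z of guard_fin in the frame of rail_mid between 0.025 and 0.043 m and angle between guard_fin's own z axis and vertical below 0.35 rad); the robot touches nothing.
It fails at once if a bucket tips more than 0.5 rad (angle between any of bucket0_grip, bucket1_grip, bucket2_grip's own z axis and vertical above 0.5 rad).
It fails at once if a bucket or lance is taken off while the lever is still on (value of joint lever below 0.45 rad and distance of any of bucket0_grip, bucket1_grip, bucket2_grip, lance0_hub, lance1_hub, lance2_hub from where it was at the start of the episode above 0.05 m).
It fails at once if a bystander is pushed more than 50 mm (distance of any of vial0, vial1, vial2, jar, squeeze, driver from where it was at the start of the episode above 0.05 m).
Of bucket0, bucket1, bucket2 only 2 to 3 are there at a start; the rules pass over those that are not, and their reading is None.
Of lance0, lance1, lance2 only 2 to 3 are there at a start; the rules pass over those that are not, and their reading is None.
At some moment in a run one of guard may be knocked a few centimetres aside while the robot is not near it.
It also fails if it takes over 208 s, if anything falls off the work surface, if the arm or the gripper's body presses on something with over 40 N, if the wrist force passes 120 N, or if a joint passes its speed limit or range.

## Working session

There is one attempt and no reset: what is moved stays moved. The work goes in short steps, Python scripts to look and compute and a tool call to move; the robot and the scene stay as the last step left them, time stands still between calls to the robot, and variables do not carry over. Pictures are saved under pics/ and viewed, and the job is handed in when it is done.

Besides the shell and the picture viewer there is one more tool, called after "Emit:" by a JSON object that holds its "op" and its "data", one argument or row to a line. apply_moves: Moves the arm, as the interface text tells. Its arguments: {"type":"object","properties":{"moves":{"type":"array"},"grip":{"type":"number"},"squeeze":{"type":"number"}},"required":["moves"]}

```bash
ls; mkdir -p pics; python3 - <<'E'
from station import observe, cams, order
import cv2
print(observe())
for n in("scene","top"):
    p=cams.get_image(n); cv2.imwrite(f"pics/{n}0.png",p["image"][:,:,::-1]); print(n,p["K"],p["R"],p["t"],p.get("shot"))
E
```

```text
pics
{'time': 0.0, 'joint_pos': array([ 9.80294575e-01,  1.04698867e-01,  9.64540492e-02,  1.56393242e+00,
       -4.88684879e-05,  1.35310301e+00]), 'dq': array([-1.35346084e-04,  4.92281878e-05,  7.57215573e-04,  7.99552566e-04,
       -1.22974453e-04, -1.03764292e-04]), 'joint_efforts': array([ 5.92261513e-04, -5.56906199e+01,  5.03673577e+01,  1.60994061e-02,
       -2.04326284e-04,  5.41471977e-06]), 'tool_pos': array([0.21835628, 0.55851095, 0.2555142 ]), 'ee_rot': array([-0.58380393,  0.58419937,  0.39822837, -0.39912183]), 'ft_force': array([-0.1994512 , -0.30727226, -0.13938222]), 'torque': array([-0.00617387, -0.01691234, -0.04225121]), 'grip_width': 0.08543437363603147}
scene [[436.67686648   0.         316.43230123]
 [  0.         436.67686648 246.17443141]
 [  0.           0.           1.        ]] [[-0.05181994  0.99848029 -0.01875633]
 [ 0.75592898  0.02694465 -0.65409889]
 [-0.65259947 -0.04807382 -0.75617646]] [ 0.00421958 -0.34231494  1.38961299] 1
top [[435.39082049   0.         323.26951322]
 [  0.         435.39082049 239.6883644 ]
 [  0.           0.           1.        ]] [[ 3.56333848e-03 -9.99993500e-01  5.50300394e-04]
 [-9.94677561e-01 -3.60106271e-03 -1.02973699e-01]
 [ 1.02975011e-01 -1.80441310e-04 -9.94683927e-01]] [0.03070671 0.57743282 1.11741927] 2
```

View pics/scene0.png

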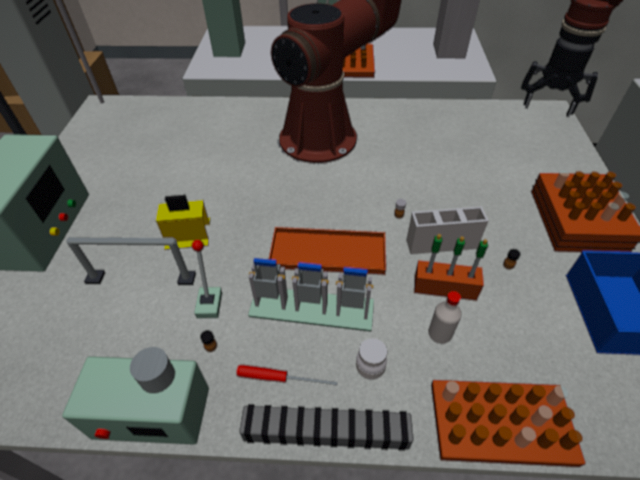

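View pics/top0.png

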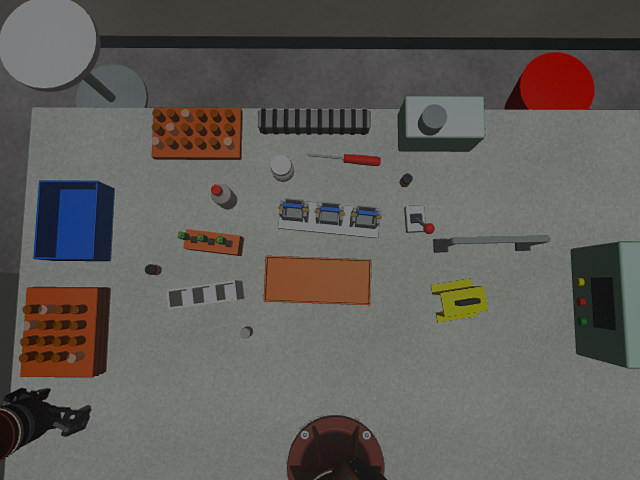

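```bash
cat > h.py <<'E'
import numpy as np, cv2
from station import observe, cams, order
from scipy.spatial.transform import Rotation as Ro
def Rq(q): return Ro.from_quat([q[1],q[2],q[3],q[0]]).as_matrix()
def w(p,at): return p["R"].T@(np.array(at)-p["t"])
def proj(p,X):
    c=p["R"]@np.array(X)+p["t"]; u=p["K"]@c; return u[:2]/u[2]
def ray(p,uv,z):
    d=p["R"].T@(np.linalg.inv(p["K"])@np.array([uv[0],uv[1],1.])); c=-p["R"].T@p["t"]
    return c+d*(z-c[2])/d[2]
E
python3 - <<'E'
from h import *
s=observe(); print(Rq(s["ee_rot"]).round(3))
ps={n:cams.get_image(n) for n in("scene","top")}
N="lever_base lever_tip rack tray_in holder bin rail_mid guard_fin bucket0_grip bucket1_grip bucket2_grip lance0_hub lance0_tip lance1_hub lance2_hub vial0 vial1 vial2 jar squeeze driver".split()
for k in N:
    for n,p in ps.items():
        r=cams.landmark_of(p,k)
        print(k,n,[(w(p,d["at"]).round(3).tolist(),round(d["score"],2)) for d in r[:4]])
print(observe()["time"])
E
```

```text
[[ 0.364 -0.001 -0.931]
 [ 0.931 -0.001  0.364]
 [-0.001 -1.     0.   ]]
lever_base scene [([0.639, -0.213, 0.003], 0.86)]
lever_base top [([0.634, -0.211, 0.001], 0.91)]
lever_tip scene [([0.591, -0.214, 0.158], 0.86), ([0.434, 0.33, -0.001], 0.63), ([0.571, 0.321, 0.146], 0.58)]
lever_tip top [([0.595, -0.215, 0.151], 0.47)]
rack scene [([0.638, 0.018, 0.003], 0.61)]
rack top [([0.634, 0.022, 0.004], 0.79), ([0.5, 0.479, 0.002], 0.7)]
tray_in scene [([0.469, 0.052, 0.003], 0.92)]
tray_in top [([0.47, 0.048, 0.005], 0.77), ([0.77, 0.141, -0.002], 0.64), ([0.692, 0.29, 0.0], 0.17)]
holder scene [([0.57, 0.322, -0.001], 0.68), ([0.642, 0.018, 0.005], 0.18)]
holder top [([0.567, 0.322, -0.007], 0.75)]
bin scene [([0.434, 0.329, 0.001], 0.63)]
bin top [([0.432, 0.33, -0.003], 0.78), ([0.339, 0.231, 0.004], 0.4)]
rail_mid scene [([0.569, -0.391, 0.135], 0.63), ([0.804, -0.024, 0.004], 0.52)]
rail_mid top [([0.567, -0.398, 0.136], 0.72)]
guard_fin scene [([0.418, -0.313, 0.107], 0.96), ([0.625, -0.069, 0.151], 0.68)]
guard_fin top [([0.42, -0.316, 0.106], 0.76)]
bucket0_grip scene [([0.62
[... 1406 characters left out ...]
.006], 0.65), ([0.34, 0.229, 0.001], 0.47), ([0.495, 0.48, 0.001], 0.46)]
vial2 scene [([0.74, -0.187, 0.0], 0.68), ([0.498, 0.479, -0.001], 0.64), ([0.34, 0.229, 0.001], 0.59), ([0.571, 0.276, 0.143], 0.49)]
vial2 top [([0.74, -0.186, 0.006], 0.65), ([0.34, 0.229, 0.001], 0.47), ([0.495, 0.48, 0.001], 0.46)]
jar scene [([0.768, 0.146, -0.002], 0.72)]
jar top [([0.768, 0.143, -0.002], 0.74)]
squeeze scene [([0.688, 0.294, -0.0], 0.64), ([0.568, 0.276, 0.146], 0.22)]
squeeze top [([0.692, 0.292, 0.0], 0.83)]
driver scene [([0.8, -0.024, 0.003], 0.89)]
driver top [([0.804, -0.021, -0.002], 0.91), ([0.564, 0.277, 0.146], 0.73), ([0.499, 0.481, -0.004], 0.56), ([0.634, -0.214, 0.001], 0.52)]
2.3
```

```bash
python3 - <<'E'
import cv2
a=cv2.imread("pics/top0.png")
cv2.imwrite("pics/z1.png",cv2.resize(a[190:320,160:300],None,fx=5.5,fy=4.5*1.0/0.818*0.818*1.222,interpolation=3)[:600,:800])
cv2.imwrite("pics/z2.png",cv2.resize(a[190:330,400:560],None,fx=5,fy=5,interpolation=3)[:600])
cv2.imwrite("pics/z3.png",cv2.resize(a[190:310,258:390],None,fx=5,fy=5,interpolation=3)[:600])
E
```

```text
(no output)
```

View pics/z1.png

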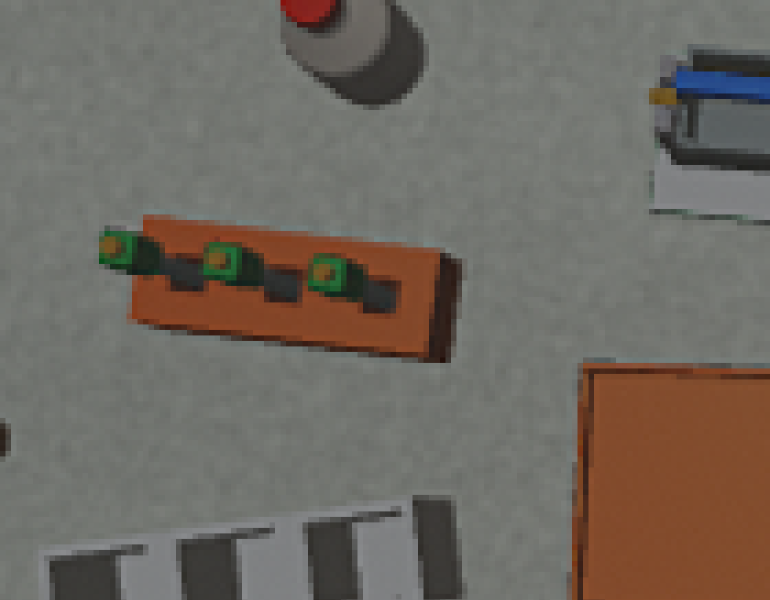

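View pics/z2.png

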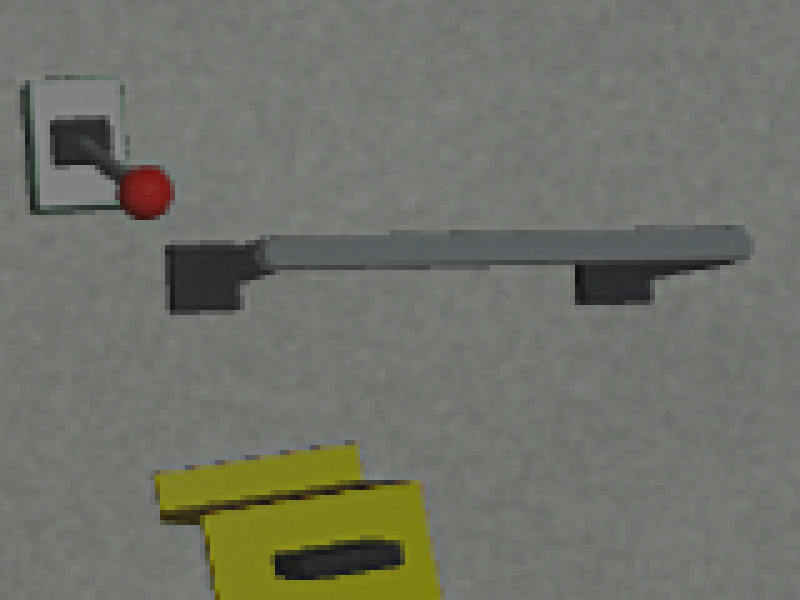

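View pics/z3.png

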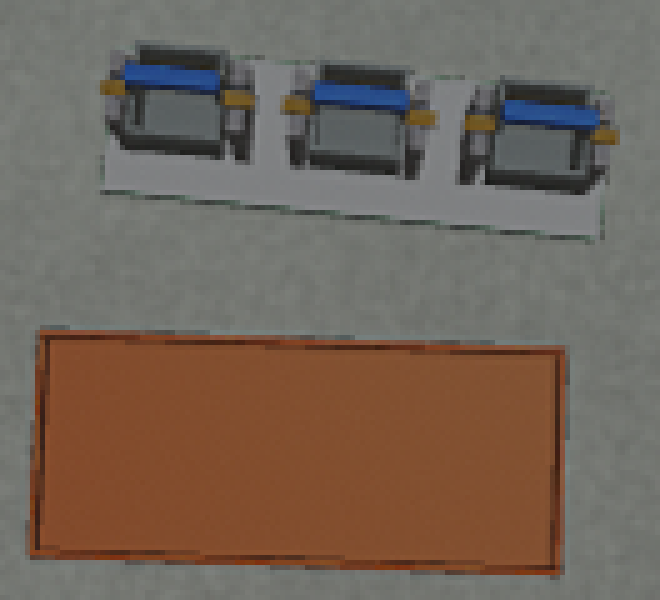

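```bash
python3 - <<'E'
from h import *
p=cams.get_image("top")
def yaw(n,a,b,z,off,s):
    A=ray(p,(a[0]/s+off[0],a[1]/s+off[1]),z);B=ray(p,(b[0]/s+off[0],b[1]/s+off[1]),z)
    d=A-B # left is +y
    print(n,A.round(3),B.round(3),"yaw",np.degrees(np.arctan2(-d[0],d[1])).round(1))
o1=(160,190);o2=(400,190);o3=(258,190)
yaw("holder",(145,216),(445,250),.06,o1,5.5)
yaw("hubs",(110,245),(325,272),.165,o1,5.5)
yaw("bin",(40,550),(415,497),.1,o1,5.5)
yaw("rackedge",(102,190),(600,240),.012,o3,5)
yaw("bails",(172,78),(550,113),.159,o3,5)
yaw("tray",(40,330),(565,348),.022,o3,5)
yaw("tray2",(30,557),(560,574),.022,o3,5)
yaw("rail",(265,240),(750,228),.14,o2,5)
yaw("guard",(205,517),(420,482),.086,o2,5)
yaw("base",(35,212),(122,206),.025,o2,5)
s=observe();q=Rq(s["ee_rot"]);print(s["tool_pos"],np.degrees(np.arctan2(q[1,0],q[0,0])))
E
```

```text
holder [0.6   0.385 0.06 ] [0.584 0.244 0.06 ] yaw -6.3
hubs [0.574 0.366 0.165] [0.563 0.275 0.165] yaw -7.0
bin [0.445 0.413 0.1  ] [0.469 0.247 0.1  ] yaw 8.2
rackedge [0.61  0.153 0.012] [ 0.584 -0.114  0.012] yaw -5.6
bails [0.644 0.106 0.159] [ 0.628 -0.072  0.159] yaw -5.1
tray [0.534 0.184 0.022] [ 0.526 -0.093  0.022] yaw -1.8
tray2 [0.415 0.187 0.022] [ 0.408 -0.09   0.022] yaw -1.6
rail [ 0.571 -0.276  0.14 ] [ 0.578 -0.508  0.14 ] yaw 1.6
guard [ 0.439 -0.259  0.086] [ 0.457 -0.366  0.086] yaw 9.3
base [ 0.598 -0.189  0.025] [ 0.601 -0.235  0.025] yaw 4.2
[0.21851902 0.55880455 0.25632686] 68.6399919592325
```

```bash
cat > plan.py <<'E'
# usage: plan.py "x y z yaw" ...   -> rows rel. to current pose (cm/deg)
import sys
from h import *
s=observe(); R0=Rq(s["ee_rot"]); p0=s["tool_pos"]
print("t",round(s["time"],2),"tcp",p0.round(4),"yaw",np.degrees(np.arctan2(R0[1,0],R0[0,0])).round(1),"F",s["ft_force"].round(1),"g",round(s["grip_width"],4))
prev=p0;pr=None
for a in sys.argv[1:]:
    v=[float(k) for k in a.split()]
    c,n=np.cos(np.radians(v[3])),np.sin(np.radians(v[3]))
    R=np.array([[c,0,-n],[n,0,c],[0,-1,0]])
    # tool y down: columns x=(c,n,0), y=(0,0,-1), z=x×y
    R[:,2]=np.cross(R[:,0],R[:,1])
    t=R0.T@(np.array(v[:3])-p0); rv=np.degrees(Ro.from_matrix(R0.T@R).as_rotvec())
    print(a,"->",(t*100).round(2),rv.round(1),"min rows",np.ceil(np.linalg.norm(np.array(v[:3])-prev)/.0625))
    prev=np.array(v[:3])
E
python3 plan.py "0.545 -0.218 0.256 94" "0.545 -0.218 0.165 94" "0.668 -0.210 0.168 94"
```

```text
t 2.35 tcp [0.2185 0.5588 0.2563] yaw 68.6 F [ 0.3  1.  -0.3] g 0.0851
0.545 -0.218 0.256 94 -> [-6.045e+01  3.000e-02 -5.870e+01] [  0.  -25.4   0. ] min rows 14.0
0.545 -0.218 0.165 94 -> [-60.45   9.13 -58.7 ] [  0.  -25.4   0. ] min rows 2.0
0.668 -0.210 0.168 94 -> [-55.23   8.83 -69.86] [  0.  -25.4   0. ] min rows 2.0
```

Emit:
{"op": "apply_moves", "data": {
  "moves": [
    {"x": -60.4,"y": 0,"z": -58.7,"ay": -25.4},
    {"x": -60.4,"y": 0,"z": -58.7,"ay": -25.4},
    {"x": -60.4,"y": 0,"z": -58.7,"ay": -25.4},
    {"x": -60.4,"y": 0,"z": -58.7,"ay": -25.4},
    {"x": -60.4,"y": 0,"z": -58.7,"ay": -25.4},
    {"x": -60.4,"y": 0,"z": -58.7,"ay": -25.4},
    {"x": -60.4,"y": 0,"z": -58.7,"ay": -25.4},
    {"x": -60.4,"y": 0,"z": -58.7,"ay": -25.4},
    {"x": -60.4,"y": 0,"z": -58.7,"ay": -25.4},
    {"x": -60.4,"y": 0,"z": -58.7,"ay": -25.4},
    {"x": -60.4,"y": 0,"z": -58.7,"ay": -25.4},
    {"x": -60.4,"y": 0,"z": -58.7,"ay": -25.4},
    {"x": -60.4,"y": 0,"z": -58.7,"ay": -25.4},
    {"x": -60.4,"y": 0,"z": -58.7,"ay": -25.4},
    {"x": -60.4,"y": 0,"z": -58.7,"ay": -25.4},
    {"x": -60.4,"y": 9.1,"z": -58.7,"ay": -25.4},
    {"x": -60.4,"y": 9.1,"z": -58.7,"ay": -25.4},
    {"x": -60.4,"y": 9.1,"z": -58.7,"ay": -25.4}
  ],
  "grip": 1
}}

```text
validation failed for argument at $.mo...
```

```bash
python3 plan.py "0.66 -0.211 0.168 94" "0.668 -0.210 0.168 94"; python3 - <<'E'
from h import *
p=cams.get_image("scene"); cv2.imwrite("pics/s1.png",cv2.resize(p["image"][100:400,100:400,::-1],None,fx=2,fy=2))
E
```

```text
t 2.35 tcp [0.2185 0.5588 0.2563] yaw 68.6 F [ 0.3  1.  -0.3] g 0.0851
0.66 -0.211 0.168 94 -> [-55.61   8.83 -69.15] [  0.  -25.4   0. ] min rows 15.0
0.668 -0.210 0.168 94 -> [-55.23   8.83 -69.86] [  0.  -25.4   0. ] min rows 1.0
```

View pics/s1.png

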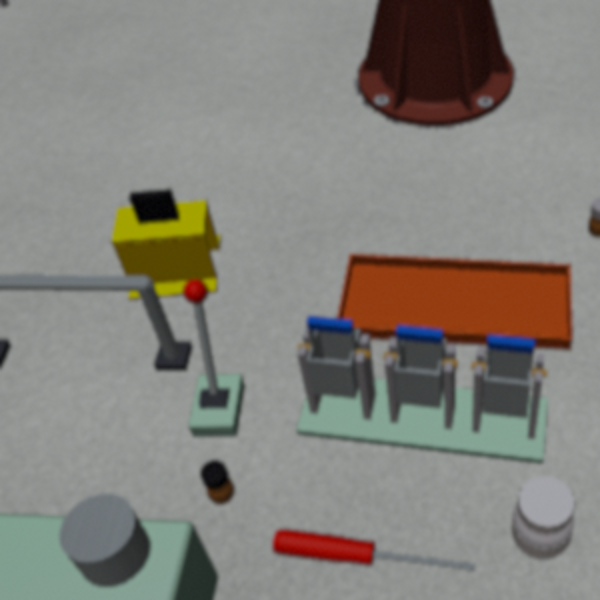

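The picture shows the lever still on (red ball at about (195,291) in the crop), because the move was refused. I'll retry with all six numbers in each row.

Emit:
{"op": "apply_moves", "data": {
  "moves": [
    {"x": -60.4,"y": 0,"z": -58.7,"ax": 0,"ay": -25.4,"az": 0},
    {"x": -60.4,"y": 0,"z": -58.7,"ax": 0,"ay": -25.4,"az": 0},
    {"x": -60.4,"y": 0,"z": -58.7,"ax": 0,"ay": -25.4,"az": 0},
    {"x": -60.4,"y": 0,"z": -58.7,"ax": 0,"ay": -25.4,"az": 0},
    {"x": -60.4,"y": 0,"z": -58.7,"ax": 0,"ay": -25.4,"az": 0},
    {"x": -60.4,"y": 0,"z": -58.7,"ax": 0,"ay": -25.4,"az": 0},
    {"x": -60.4,"y": 0,"z": -58.7,"ax": 0,"ay": -25.4,"az": 0},
    {"x": -60.4,"y": 0,"z": -58.7,"ax": 0,"ay": -25.4,"az": 0},
    {"x": -60.4,"y": 0,"z": -58.7,"ax": 0,"ay": -25.4,"az": 0},
    {"x": -60.4,"y": 0,"z": -58.7,"ax": 0,"ay": -25.4,"az": 0},
    {"x": -60.4,"y": 0,"z": -58.7,"ax": 0,"ay": -25.4,"az": 0},
    {"x": -60.4,"y": 0,"z": -58.7,"ax": 0,"ay": -25.4,"az": 0},
    {"x": -60.4,"y": 0,"z": -58.7,"ax": 0,"ay": -25.4,"az": 0},
    {"x": -60.4,"y": 0,"z": -58.7,"ax": 0,"ay": -25.4,"az": 0},
    {"x": -60.4,"y": 0,"z": -58.7,"ax": 0,"ay": -25.4,"az": 0},
    {"x": -60.4,"y": 9.1,"z": -58.7,"ax": 0,"ay": -25.4,"az": 0},
    {"x": -60.4,"y": 9.1,"z": -58.7,"ax": 0,"ay": -25.4,"az": 0},
    {"x": -60.4,"y": 9.1,"z": -58.7,"ax": 0,"ay": -25.4,"az": 0}
  ],
  "grip": 1
}}

```text
time: 4.65
tool_pos: [0.5438, -0.2158, 0.1631]
ee_rot: [0.483, -0.48, -0.517, 0.518]
ft_force: [-1.5, 0.6, 1.0]
grip_width: 0.0
```

```bash
python3 plan.py "0.6 -0.215 0.168 94" "0.668 -0.210 0.168 94"; python3 - <<'E'
from h import *
p=cams.get_image("scene"); cv2.imwrite("pics/s2.png",cv2.resize(p["image"][100:400,100:400,::-1],None,fx=2,fy=2))
E
```

```text
t 4.65 tcp [ 0.5438 -0.2158  0.1631] yaw 94.1 F [-1.5  0.6  1. ] g 0.0
0.6 -0.215 0.168 94 -> [-0.32 -0.51 -5.61] [-0.2  0.1  0.2] min rows 1.0
0.668 -0.210 0.168 94 -> [ -0.3   -0.53 -12.43] [-0.2  0.1  0.2] min rows 2.0
```

View pics/s2.png

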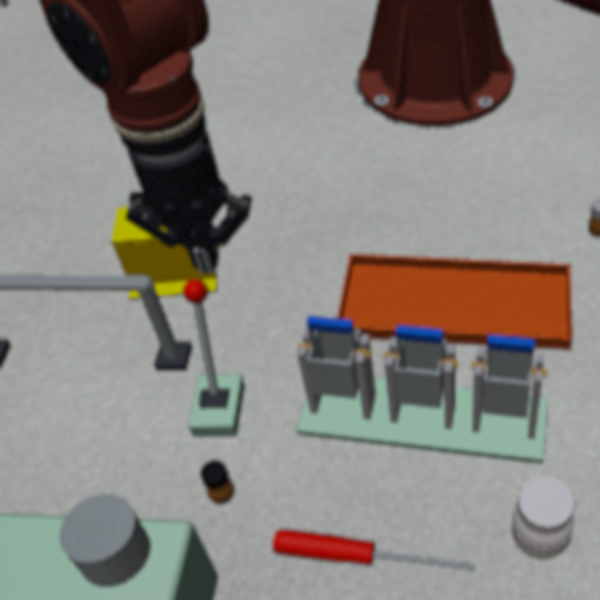

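The fingers stand right behind the ball at (195,291), so I'll push.

Emit:
{"op": "apply_moves", "data": {
  "moves": [
    {"x": -0.2,"y": -0.3,"z": -2.5,"ax": 0,"ay": 0,"az": 0},
    {"x": -0.3,"y": -0.4,"z": -4.5,"ax": 0,"ay": 0,"az": 0},
    {"x": -0.3,"y": -0.5,"z": -6.5,"ax": 0,"ay": 0,"az": 0},
    {"x": -0.3,"y": -0.5,"z": -8.5,"ax": 0,"ay": 0,"az": 0},
    {"x": -0.3,"y": -0.5,"z": -10.5,"ax": 0,"ay": 0,"az": 0},
    {"x": -0.3,"y": -0.5,"z": -12.0,"ax": 0,"ay": 0,"az": 0},
    {"x": -0.3,"y": -0.5,"z": -12.4,"ax": 0,"ay": 0,"az": 0},
    {"x": -0.3,"y": -0.5,"z": -12.4,"ax": 0,"ay": 0,"az": 0}
  ]
}}

```text
time: 5.7
tool_pos: [0.668, -0.211, 0.173]
ee_rot: [0.482, -0.482, -0.517, 0.518]
ft_force: [-9.3, 0.4, 4.5]
grip_width: 0.0002
```

```bash
python3 plan.py "0.64 -0.21 0.25 90" "0.632 -0.074 0.25 -5.3" ; python3 - <<'E'
from h import *
p=cams.get_image("scene"); cv2.imwrite("pics/s3.png",cv2.resize(p["image"][100:400,100:400,::-1],None,fx=2,fy=2))
r=cams.landmark_of(p,"lever_tip");print([(w(p,d["at"]).round(3).tolist(),round(d["score"],2)) for d in r[:4]])
E
```

```text
t 5.7 tcp [ 0.668 -0.211  0.173] yaw 94.1 F [-9.3  0.4  4.5] g 0.0002
0.64 -0.21 0.25 90 -> [ 0.29 -7.7   2.8 ] [-0.1  4.1 -0. ] min rows 2.0
0.632 -0.074 0.25 -5.3 -> [13.91 -7.7   2.63] [-0.  99.4 -0.1] min rows 3.0
[([0.69, -0.207, 0.154], 0.69), ([0.572, 0.366, 0.147], 0.39)]
```

View pics/s3.png

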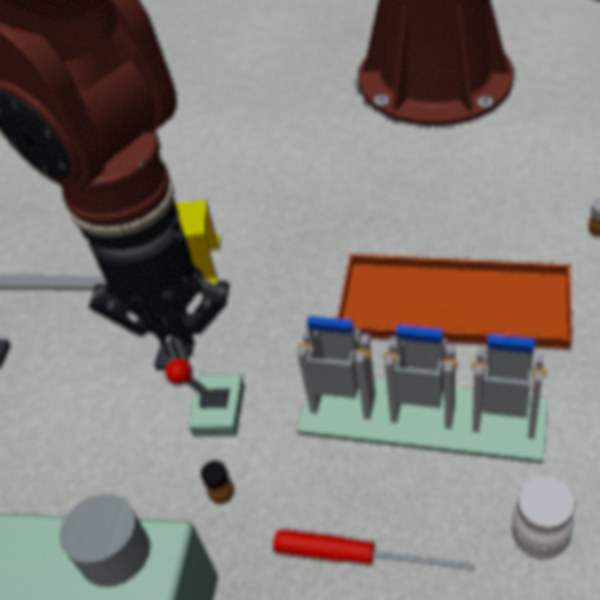

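The ball is at (178,371) in the crop, leaning away at its stop (9 N on the tool). Next I'll back off and check joint 6 for the turn.

Emit:
{"op": "apply_moves", "data": {
  "moves": [
    {"x": 0,"y": 0,"z": 2.0,"ax": 0,"ay": 0,"az": 0},
    {"x": 0,"y": -3,"z": 2.8,"ax": 0,"ay": 0,"az": 0},
    {"x": 0,"y": -7.7,"z": 2.8,"ax": 0,"ay": 0,"az": 0},
    {"x": 0,"y": -7.7,"z": 2.8,"ax": 0,"ay": 0,"az": 0}
  ],
  "grip": -1
}}

```text
time: 6.3
tool_pos: [0.6419, -0.2137, 0.2574]
ee_rot: [-0.479, 0.485, 0.518, -0.517]
ft_force: [-0.3, -0.1, -0.3]
grip_width: 0.0725
```

```bash
python3 - <<'E'
from h import *
s=observe(); print(s["joint_pos"])
p=cams.get_image("top")
for k in("bucket0_grip","bucket1_grip","bucket2_grip","lever_tip"):
    for P in (p,):
        r=cams.landmark_of(P,k); print(k,[(w(P,d["at"]).round(3).tolist(),round(d["score"],2)) for d in r[:3]])
        r=cams.look_for(P,k); print(k,[(w(P,d["at"]).round(3).tolist(),round(d["score"],2)) for d in r[:3]])
E
python3 plan.py "0.632 -0.074 0.25 -5.3" "0.632 -0.074 0.16 -5.3" "0.632 -0.074 0.25 174.7" 
```

```text
[-5.13637808e-01  3.36094979e-01  3.62176901e-01  1.58785519e+00
 -1.29658933e-03 -5.84916709e-01]
bucket0_grip [([0.632, -0.075, 0.151], 0.67)]
bucket0_grip [([0.632, -0.073, 0.11], 0.58), ([0.498, 0.476, 0.049], 0.51), ([0.563, 0.269, 0.153], 0.4)]
bucket1_grip [([0.638, 0.018, 0.149], 0.55)]
bucket1_grip [([0.637, 0.015, 0.11], 0.63), ([0.561, 0.273, 0.156], 0.17)]
bucket2_grip [([0.645, 0.106, 0.154], 0.75)]
bucket2_grip [([0.643, 0.106, 0.112], 0.63), ([0.689, -0.211, 0.157], 0.3)]
lever_tip [([0.692, -0.21, 0.147], 0.44)]
lever_tip [([0.688, -0.209, 0.153], 0.65), ([0.472, 0.048, 0.006], 0.3)]
t 6.75 tcp [ 0.6399 -0.2127  0.2493] yaw 94.1 F [ 0.3 -0.8 -0.5] g 0.0855
0.632 -0.074 0.25 -5.3 -> [13.9  -0.07 -0.2 ] [-0.1 99.4 -0.1] min rows 3.0
0.632 -0.074 0.16 -5.3 -> [13.89  8.93 -0.22] [-0.1 99.4 -0.1] min rows 2.0
0.632 -0.074 0.25 174.7 -> [13.9  -0.07 -0.2 ] [ -0.1 -80.6   0.1] min rows 2.0
```

Emit:
{"op": "apply_moves", "data": {
  "moves": [
    {"x": 7,"y": 0,"z": -0.1,"ax": 0,"ay": 50,"az": 0},
    {"x": 13.9,"y": 0,"z": -0.3,"ax": 0,"ay": 99.4,"az": 0},
    {"x": 13.9,"y": 0,"z": -0.3,"ax": 0,"ay": 99.4,"az": 0},
    {"x": 13.9,"y": 0,"z": -0.3,"ax": 0,"ay": 99.4,"az": 0},
    {"x": 13.9,"y": 0,"z": -0.3,"ax": 0,"ay": 99.4,"az": 0},
    {"x": 13.9,"y": 0,"z": -0.3,"ax": 0,"ay": 99.4,"az": 0},
    {"x": 13.9,"y": 0,"z": -0.3,"ax": 0,"ay": 99.4,"az": 0},
    {"x": 13.9,"y": 0,"z": -0.3,"ax": 0,"ay": 99.4,"az": 0},
    {"x": 13.9,"y": 0,"z": -0.3,"ax": 0,"ay": 99.4,"az": 0},
    {"x": 13.9,"y": 0,"z": -0.3,"ax": 0,"ay": 99.4,"az": 0},
    {"x": 13.9,"y": 0,"z": -0.3,"ax": 0,"ay": 99.4,"az": 0},
    {"x": 13.9,"y": 3,"z": -0.3,"ax": 0,"ay": 99.4,"az": 0},
    {"x": 13.9,"y": 5,"z": -0.3,"ax": 0,"ay": 99.4,"az": 0}
  ],
  "grip": -1
}}

```text
time: 8.38
tool_pos: [0.6325, -0.0738, 0.1977]
ee_rot: [0.706, -0.706, 0.034, -0.031]
ft_force: [-0.9, -0.2, -0.2]
grip_width: 0.0851
```

```bash
python3 plan.py "0.6315 -0.0745 0.158 -5.3"  "0.6315 -0.0745 0.23 -5.3"; python3 - <<'E'
from h import *
p=cams.get_image("scene"); cv2.imwrite("pics/s4.png",cv2.resize(p["image"][150:350,200:420,::-1],None,fx=3,fy=3))
E
```

```text
t 8.38 tcp [ 0.6325 -0.0738  0.1977] yaw -5.3 F [-0.9 -0.2 -0.2] g 0.0851
0.6315 -0.0745 0.158 -5.3 -> [-0.07  3.97 -0.08] [ 0.   0.  -0.2] min rows 1.0
0.6315 -0.0745 0.23 -5.3 -> [-0.1  -3.23 -0.08] [ 0.   0.  -0.2] min rows 2.0
```

View pics/s4.png

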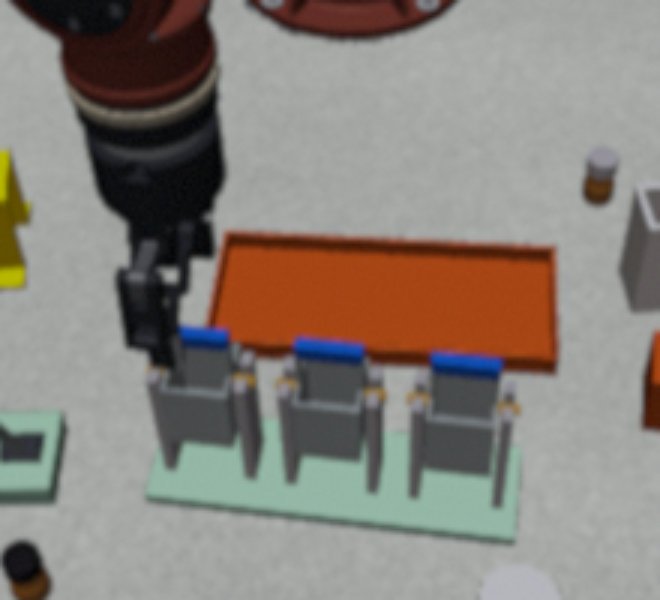

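The open jaws hang above the leftmost bail bar (about (205,337) in the crop). I'll go down and close.

Emit:
{"op": "apply_moves", "data": {
  "moves": [
    {"x": 0,"y": 2,"z": -0.1,"ax": 0,"ay": 0,"az": 0},
    {"x": 0,"y": 4,"z": -0.1,"ax": 0,"ay": 0,"az": 0},
    {"x": 0,"y": 4,"z": -0.1,"ax": 0,"ay": 0,"az": 0},
    {"x": 0,"y": 4,"z": -0.1,"ax": 0,"ay": 0,"az": 0}
  ]
}}

```text
time: 8.93
tool_pos: [0.6314, -0.0744, 0.1556]
ee_rot: [0.707, -0.706, 0.035, -0.03]
ft_force: [-0.4, -0.4, 0.7]
grip_width: 0.0853
```

Emit:
{"op": "apply_moves", "data": {
  "moves": [
    {"x": 0,"y": 0,"z": 0,"ax": 0,"ay": 0,"az": 0},
    {"x": 0,"y": 0,"z": 0,"ax": 0,"ay": 0,"az": 0},
    {"x": 0,"y": 0,"z": 0,"ax": 0,"ay": 0,"az": 0},
    {"x": 0,"y": 0,"z": 0,"ax": 0,"ay": 0,"az": 0},
    {"x": 0,"y": 0,"z": 0,"ax": 0,"ay": 0,"az": 0},
    {"x": 0,"y": 0,"z": 0,"ax": 0,"ay": 0,"az": 0},
    {"x": 0,"y": 0,"z": 0,"ax": 0,"ay": 0,"az": 0}
  ],
  "grip": 1,
  "squeeze": 60
}}

```text
time: 9.8
tool_pos: [0.6314, -0.0744, 0.1558]
ee_rot: [0.707, -0.706, 0.035, -0.03]
ft_force: [-2.1, 0.8, 4.0]
grip_width: 0.009
```

```bash
python3 plan.py "0.6315 -0.0745 0.23 -5.3" "0.468 -0.038 0.23 -1.7"  "0.468 -0.038 0.104 -1.7"; python3 - <<'E'
from h import *
p=cams.get_image("scene"); cv2.imwrite("pics/s5.png",cv2.resize(p["image"][150:350,200:420,::-1],None,fx=3,fy=3))
E
```

```text
t 9.8 tcp [ 0.6314 -0.0744  0.1558] yaw -5.3 F [-2.1  0.8  4. ] g 0.009
0.6315 -0.0745 0.23 -5.3 -> [-0.04 -7.42 -0.  ] [-0.   0.  -0.4] min rows 2.0
0.468 -0.038 0.23 -1.7 -> [-16.65  -7.32   2.13] [-0.  -3.6 -0.4] min rows 3.0
0.468 -0.038 0.104 -1.7 -> [-16.57   5.28   2.12] [-0.  -3.6 -0.4] min rows 3.0
```

View pics/s5.png

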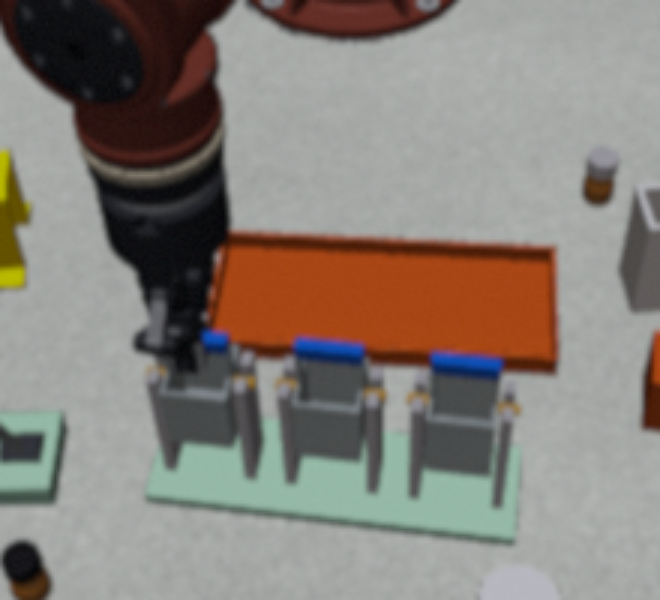

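Gripped at 9 mm, with the pads about 6 mm off the bar's middle towards -y, which is harmless. I'll lift and carry.

Emit:
{"op": "apply_moves", "data": {
  "moves": [
    {"x": 0,"y": -1.5,"z": 0,"ax": 0,"ay": 0,"az": 0},
    {"x": 0,"y": -3.5,"z": 0,"ax": 0,"ay": 0,"az": 0},
    {"x": 0,"y": -5.5,"z": 0,"ax": 0,"ay": 0,"az": 0},
    {"x": 0,"y": -7.3,"z": 0,"ax": 0,"ay": 0,"az": -0.2},
    {"x": -2,"y": -7.3,"z": 0.4,"ax": 0,"ay": -1,"az": -0.3},
    {"x": -6,"y": -7.3,"z": 1,"ax": 0,"ay": -2,"az": -0.4},
    {"x": -10,"y": -7.3,"z": 1.6,"ax": 0,"ay": -3,"az": -0.4},
    {"x": -14,"y": -7.3,"z": 2.4,"ax": 0,"ay": -3.6,"az": -0.4},
    {"x": -16,"y": -7.3,"z": 2.9,"ax": 0,"ay": -3.6,"az": -0.4},
    {"x": -16.5,"y": -7.3,"z": 2.9,"ax": 0,"ay": -3.6,"az": -0.4},
    {"x": -16.5,"y": -7.3,"z": 2.9,"ax": 0,"ay": -3.6,"az": -0.4}
  ]
}}

```text
time: 11.22
tool_pos: [0.4707, -0.0308, 0.2305]
ee_rot: [0.707, -0.707, 0.01, -0.011]
ft_force: [0.4, -0.4, -2.6]
grip_width: 0.0089
```

```bash
python3 plan.py "0.468 -0.046 0.12 -1.7"  "0.468 -0.046 0.101 -1.7"; python3 - <<'E'
from h import *
p=cams.get_image("scene"); cv2.imwrite("pics/s6.png",cv2.resize(p["image"][150:350,200:420,::-1],None,fx=3,fy=3))
E
```

```text
t 11.22 tcp [ 0.4707 -0.0308  0.2305] yaw -1.7 F [ 0.4 -0.4 -2.6] g 0.0089
0.468 -0.046 0.12 -1.7 -> [-0.25 11.05 -1.53] [-0.   0.   0.1] min rows 2.0
0.468 -0.046 0.101 -1.7 -> [-0.26 12.95 -1.53] [-0.   0.   0.1] min rows 1.0
```

View pics/s6.png

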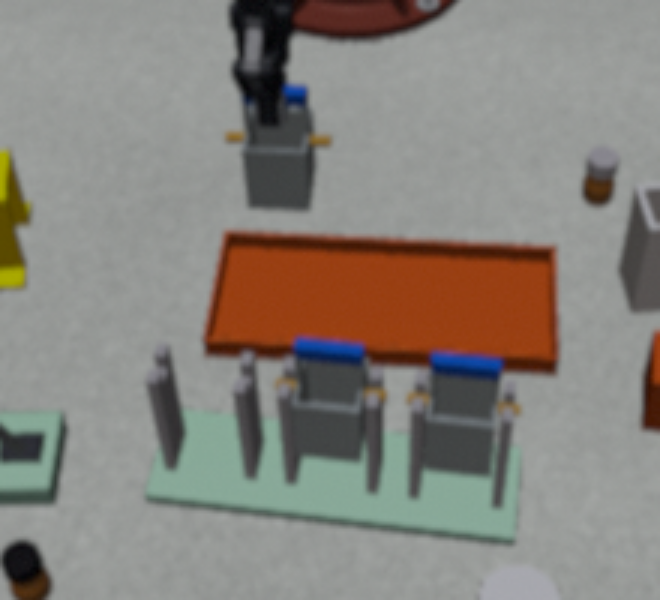

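The bucket (centre about (280,165) in the crop) hangs upright from the jaws. I'll lower it into the tray's near-left end.

Emit:
{"op": "apply_moves", "data": {
  "moves": [
    {"x": -0.2,"y": 3,"z": -1,"ax": 0,"ay": 0,"az": 0},
    {"x": -0.2,"y": 6,"z": -1.5,"ax": 0,"ay": 0,"az": 0},
    {"x": -0.2,"y": 9,"z": -1.5,"ax": 0,"ay": 0,"az": 0.1},
    {"x": -0.2,"y": 11,"z": -1.5,"ax": 0,"ay": 0,"az": 0.1},
    {"x": -0.2,"y": 12,"z": -1.5,"ax": 0,"ay": 0,"az": 0.1},
    {"x": -0.2,"y": 12.5,"z": -1.5,"ax": 0,"ay": 0,"az": 0.1},
    {"x": -0.2,"y": 12.8,"z": -1.5,"ax": 0,"ay": 0,"az": 0.1},
    {"x": -0.2,"y": 12.9,"z": -1.5,"ax": 0,"ay": 0,"az": 0.1},
    {"x": -0.2,"y": 12.9,"z": -1.5,"ax": 0,"ay": 0,"az": 0.1}
  ]
}}

```text
time: 12.4
tool_pos: [0.4689, -0.0458, 0.1017]
ee_rot: [0.707, -0.707, 0.01, -0.011]
ft_force: [0.2, -0.3, -2.3]
grip_width: 0.0089
```

```bash
python3 plan.py; python3 - <<'E'
from h import *
p=cams.get_image("scene"); cv2.imwrite("pics/s7.png",cv2.resize(p["image"][150:350,200:420,::-1],None,fx=3,fy=3))
E
```

```text
t 12.4 tcp [ 0.4689 -0.0458  0.1017] yaw -1.7 F [ 0.2 -0.3 -2.3] g 0.0089
```

View pics/s7.png

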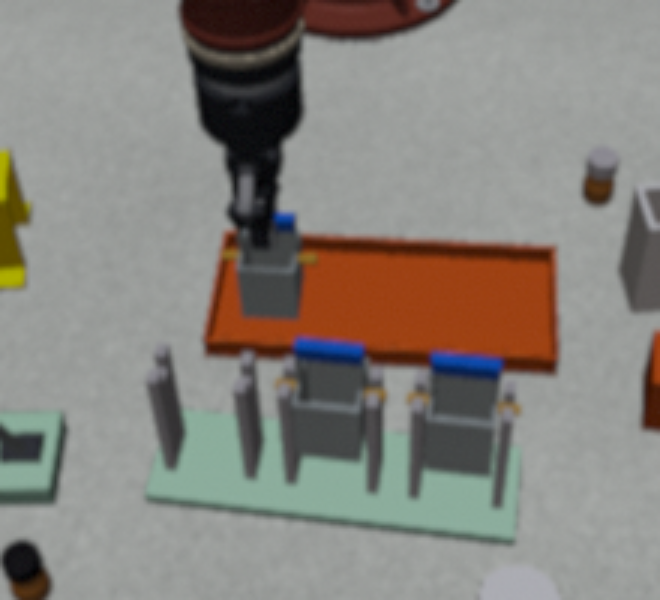

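The bucket sits inside the tray with its weight still on the arm (2.3 N). I'll lower it slightly more.

Emit:
{"op": "apply_moves", "data": {
  "moves": [
    {"x": 0,"y": 0.1,"z": 0,"ax": 0,"ay": 0,"az": 0},
    {"x": 0,"y": 0.2,"z": 0,"ax": 0,"ay": 0,"az": 0},
    {"x": 0,"y": 0.3,"z": 0,"ax": 0,"ay": 0,"az": 0},
    {"x": 0,"y": 0.3,"z": 0,"ax": 0,"ay": 0,"az": 0}
  ]
}}

```text
time: 12.95
tool_pos: [0.4695, -0.0461, 0.1003]
ee_rot: [-0.707, 0.707, -0.01, 0.011]
ft_force: [-3.6, 2.1, 10.5]
grip_width: 0.0092
```

Emit:
{"op": "apply_moves", "data": {
  "moves": [
    {"x": 0,"y": 0,"z": 0,"ax": 0,"ay": 0,"az": 0},
    {"x": 0,"y": 0,"z": 0,"ax": 0,"ay": 0,"az": 0},
    {"x": 0,"y": 0,"z": 0,"ax": 0,"ay": 0,"az": 0},
    {"x": 0,"y": 0,"z": 0,"ax": 0,"ay": 0,"az": 0},
    {"x": 0,"y": -2,"z": 0,"ax": 0,"ay": 0,"az": 0},
    {"x": 0,"y": -5,"z": 0,"ax": 0,"ay": 0,"az": 0},
    {"x": 0,"y": -10,"z": 0,"ax": 0,"ay": 0,"az": 0},
    {"x": 0,"y": -13,"z": 0,"ax": 0,"ay": 0,"az": 0}
  ],
  "grip": -1
}}

```text
time: 13.95
tool_pos: [0.4697, -0.0462, 0.2327]
ee_rot: [-0.707, 0.708, -0.009, 0.012]
ft_force: [1.0, -0.4, -0.3]
grip_width: 0.0853
```

```bash
python3 plan.py "0.638 0.022 0.23 -5.3" "0.638 0.022 0.156 -5.3"; python3 - <<'E'
from h import *
p=cams.get_image("scene"); cv2.imwrite("pics/s8.png",cv2.resize(p["image"][150:350,200:420,::-1],None,fx=3,fy=3))
for k in("bucket0_grip","bucket1_grip","bucket2_grip"):
        r=cams.landmark_of(p,k); print(k,[(w(p,d["at"]).round(3).tolist(),round(d["score"],2)) for d in r[:3]])
E
```

```text
t 13.95 tcp [ 0.4697 -0.0462  0.2327] yaw -1.7 F [ 1.  -0.4 -0.3] g 0.0853
0.638 0.022 0.23 -5.3 -> [16.62  0.33  7.31] [0.1 3.6 0.2] min rows 3.0
0.638 0.022 0.156 -5.3 -> [16.59  7.73  7.32] [0.1 3.6 0.2] min rows 2.0
bucket0_grip [([0.464, -0.042, 0.093], 0.62)]
bucket1_grip [([0.639, 0.021, 0.146], 0.59), ([0.574, 0.364, 0.147], 0.31)]
bucket2_grip [([0.644, 0.109, 0.153], 0.78)]
```

View pics/s8.png

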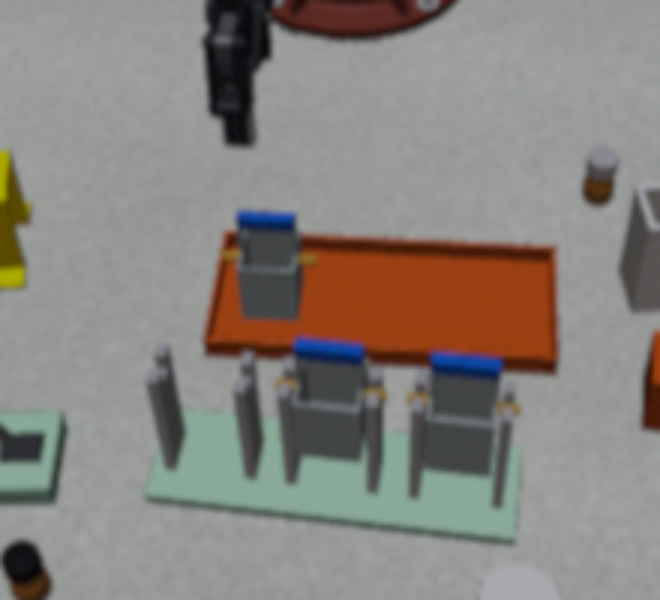

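Bucket 0 stands upright in the tray (bar at (267,220) in the crop). On to bucket 1.

Emit:
{"op": "apply_moves", "data": {
  "moves": [
    {"x": 6,"y": 0,"z": 2.6,"ax": 0,"ay": 1,"az": 0},
    {"x": 12,"y": 0.3,"z": 5.2,"ax": 0,"ay": 3,"az": 0},
    {"x": 16.6,"y": 0.3,"z": 7.2,"ax": 0,"ay": 3.6,"az": 0.2},
    {"x": 16.6,"y": 0.3,"z": 7.2,"ax": 0,"ay": 3.6,"az": 0.2},
    {"x": 16.6,"y": 0.3,"z": 7.2,"ax": 0,"ay": 3.6,"az": 0.2},
    {"x": 16.6,"y": 3,"z": 7.2,"ax": 0,"ay": 3.6,"az": 0.2},
    {"x": 16.6,"y": 6,"z": 7.2,"ax": 0,"ay": 3.6,"az": 0.2},
    {"x": 16.6,"y": 7.6,"z": 7.2,"ax": 0,"ay": 3.6,"az": 0.2},
    {"x": 16.6,"y": 7.6,"z": 7.2,"ax": 0,"ay": 3.6,"az": 0.2},
    {"x": 16.6,"y": 7.6,"z": 7.2,"ax": 0,"ay": 3.6,"az": 0.2}
  ]
}}

```text
time: 15.4
tool_pos: [0.6381, 0.0207, 0.1564]
ee_rot: [-0.706, 0.707, -0.032, 0.033]
ft_force: [-0.4, 0.0, 1.0]
grip_width: 0.0857
```

Emit:
{"op": "apply_moves", "data": {
  "moves": [
    {"x": 0,"y": 0,"z": 0,"ax": 0,"ay": 0,"az": 0},
    {"x": 0,"y": 0,"z": 0,"ax": 0,"ay": 0,"az": 0},
    {"x": 0,"y": 0,"z": 0,"ax": 0,"ay": 0,"az": 0},
    {"x": 0,"y": 0,"z": 0,"ax": 0,"ay": 0,"az": 0},
    {"x": 0,"y": 0,"z": 0,"ax": 0,"ay": 0,"az": 0},
    {"x": 0,"y": 0,"z": 0,"ax": 0,"ay": 0,"az": 0},
    {"x": 0,"y": 0,"z": 0,"ax": 0,"ay": 0,"az": 0}
  ],
  "grip": 1,
  "squeeze": 60
}}

```text
time: 16.27
tool_pos: [0.638, 0.0207, 0.1565]
ee_rot: [-0.706, 0.707, -0.032, 0.033]
ft_force: [-1.8, 0.4, 2.0]
grip_width: 0.0095
```

```bash
python3 plan.py "0.638 0.022 0.23 -5.3" "0.470 0.048 0.23 -1.7"  "0.470 0.048 0.1 -1.7"; python3 - <<'E'
from h import *
p=cams.get_image("scene"); cv2.imwrite("pics/s9.png",cv2.resize(p["image"][150:350,200:420,::-1],None,fx=3,fy=3))
E
```

```text
t 16.27 tcp [0.638  0.0207 0.1565] yaw -5.3 F [-1.8  0.4  2. ] g 0.0095
0.638 0.022 0.23 -5.3 -> [-0.01 -7.35  0.12] [0.  0.  0.1] min rows 2.0
0.470 0.048 0.23 -1.7 -> [-16.98  -7.38   1.16] [ 0.1 -3.6  0.1] min rows 3.0
0.470 0.048 0.1 -1.7 -> [-16.99   5.62   1.17] [ 0.1 -3.6  0.1] min rows 3.0
```

View pics/s9.png

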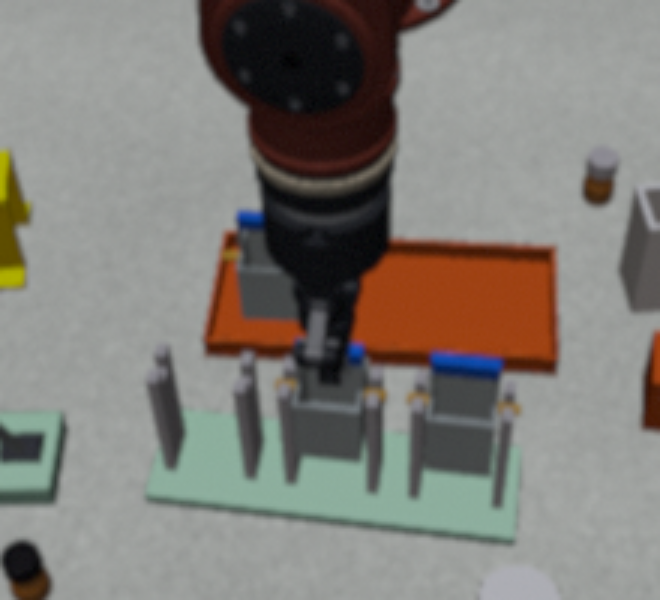

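The pads are centred on bucket 1's bar (about (330,350)). I'll lift, carry and lower.

Emit:
{"op": "apply_moves", "data": {
  "moves": [
    {"x": 0,"y": -1.5,"z": 0,"ax": 0,"ay": 0,"az": 0},
    {"x": 0,"y": -3.5,"z": 0,"ax": 0,"ay": 0,"az": 0},
    {"x": 0,"y": -5.5,"z": 0,"ax": 0,"ay": 0,"az": 0},
    {"x": 0,"y": -7.4,"z": 0,"ax": 0,"ay": 0,"az": 0},
    {"x": -2,"y": -7.4,"z": 0.2,"ax": 0,"ay": -1,"az": 0},
    {"x": -6,"y": -7.4,"z": 0.4,"ax": 0,"ay": -2,"az": 0},
    {"x": -10,"y": -7.4,"z": 0.8,"ax": 0,"ay": -3,"az": 0},
    {"x": -14,"y": -7.4,"z": 1.1,"ax": 0,"ay": -3.6,"az": 0},
    {"x": -16.5,"y": -7.4,"z": 1.2,"ax": 0,"ay": -3.6,"az": 0},
    {"x": -17,"y": -7.4,"z": 1.2,"ax": 0,"ay": -3.6,"az": 0},
    {"x": -17,"y": -7.4,"z": 1.2,"ax": 0,"ay": -3.6,"az": 0},
    {"x": -17,"y": -5,"z": 1.2,"ax": 0,"ay": -3.6,"az": 0},
    {"x": -17,"y": -2,"z": 1.2,"ax": 0,"ay": -3.6,"az": 0},
    {"x": -17,"y": 1,"z": 1.2,"ax": 0,"ay": -3.6,"az": 0},
    {"x": -17,"y": 3.5,"z": 1.2,"ax": 0,"ay": -3.6,"az": 0},
    {"x": -17,"y": 4.7,"z": 1.2,"ax": 0,"ay": -3.6,"az": 0},
    {"x": -17,"y": 5.2,"z": 1.2,"ax": 0,"ay": -3.6,"az": 0},
    {"x": -17,"y": 5.3,"z": 1.2,"ax": 0,"ay": -3.6,"az": 0}
  ]
}}

```text
time: 18.58
tool_pos: [0.4704, 0.0482, 0.1038]
ee_rot: [-0.707, 0.707, -0.01, 0.011]
ft_force: [0.9, 0.4, -2.8]
grip_width: 0.009
```

```bash
python3 plan.py; python3 - <<'E'
from h import *
p=cams.get_image("scene"); cv2.imwrite("pics/s10.png",cv2.resize(p["image"][150:350,200:420,::-1],None,fx=3,fy=3))
E
```

```text
t 18.57 tcp [0.4704 0.0482 0.1038] yaw -1.7 F [ 0.9  0.4 -2.8] g 0.009
```

View pics/s10.png

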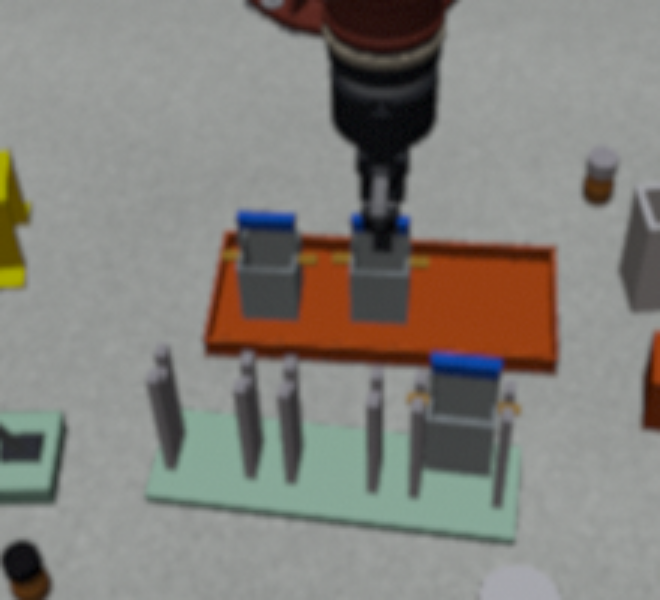

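Bucket 1 (about (380,290)) is clear of bucket 0's pins, so I'll lower to contact.

Emit:
{"op": "apply_moves", "data": {
  "moves": [
    {"x": 0,"y": 0.15,"z": 0,"ax": 0,"ay": 0,"az": 0},
    {"x": 0,"y": 0.25,"z": 0,"ax": 0,"ay": 0,"az": 0},
    {"x": 0,"y": 0.35,"z": 0,"ax": 0,"ay": 0,"az": 0},
    {"x": 0,"y": 0.4,"z": 0,"ax": 0,"ay": 0,"az": 0},
    {"x": 0,"y": 0.4,"z": 0,"ax": 0,"ay": 0,"az": 0}
  ]
}}

```text
time: 19.25
tool_pos: [0.4708, 0.0481, 0.1005]
ee_rot: [-0.707, 0.707, -0.009, 0.011]
ft_force: [-2.9, 0.1, 5.1]
grip_width: 0.0089
```

Emit:
{"op": "apply_moves", "data": {
  "moves": [
    {"x": 0,"y": 0,"z": 0,"ax": 0,"ay": 0,"az": 0},
    {"x": 0,"y": 0,"z": 0,"ax": 0,"ay": 0,"az": 0},
    {"x": 0,"y": 0,"z": 0,"ax": 0,"ay": 0,"az": 0},
    {"x": 0,"y": 0,"z": 0,"ax": 0,"ay": 0,"az": 0},
    {"x": 0,"y": -2,"z": 0,"ax": 0,"ay": 0,"az": 0},
    {"x": 0,"y": -5,"z": 0,"ax": 0,"ay": 0,"az": 0},
    {"x": 0,"y": -10,"z": 0,"ax": 0,"ay": 0,"az": 0},
    {"x": 0,"y": -13,"z": 0,"ax": 0,"ay": 0,"az": 0}
  ],
  "grip": -1
}}

```text
time: 20.25
tool_pos: [0.4709, 0.0482, 0.2329]
ee_rot: [-0.706, 0.708, -0.009, 0.012]
ft_force: [0.5, -0.2, -0.3]
grip_width: 0.0856
```

```bash
python3 plan.py "0.6455 0.1085 0.23 -5.3" "0.6455 0.1085 0.156 -5.3"; python3 - <<'E'
from h import *
p=cams.get_image("scene"); cv2.imwrite("pics/s11.png",cv2.resize(p["image"][150:350,200:420,::-1],None,fx=3,fy=3))
for k in("bucket0_grip","bucket1_grip","bucket2_grip"):
        r=cams.landmark_of(p,k); print(k,[(w(p,d["at"]).round(3).tolist(),round(d["score"],2)) for d in r[:3]])
E
```

```text
t 20.25 tcp [0.4709 0.0482 0.2329] yaw -1.7 F [ 0.5 -0.2 -0.3] g 0.0856
0.6455 0.1085 0.23 -5.3 -> [17.28  0.37  6.54] [0.1 3.6 0.3] min rows 3.0
0.6455 0.1085 0.156 -5.3 -> [17.24  7.77  6.55] [0.1 3.6 0.3] min rows 2.0
bucket0_grip [([0.462, -0.043, 0.093], 0.59), ([0.567, -0.39, 0.136], 0.25)]
bucket1_grip [([0.474, 0.047, 0.093], 0.56), ([0.637, 0.016, 0.001], 0.39)]
bucket2_grip [([0.646, 0.106, 0.151], 0.8), ([0.739, -0.186, 0.001], 0.33)]
```

View pics/s11.png

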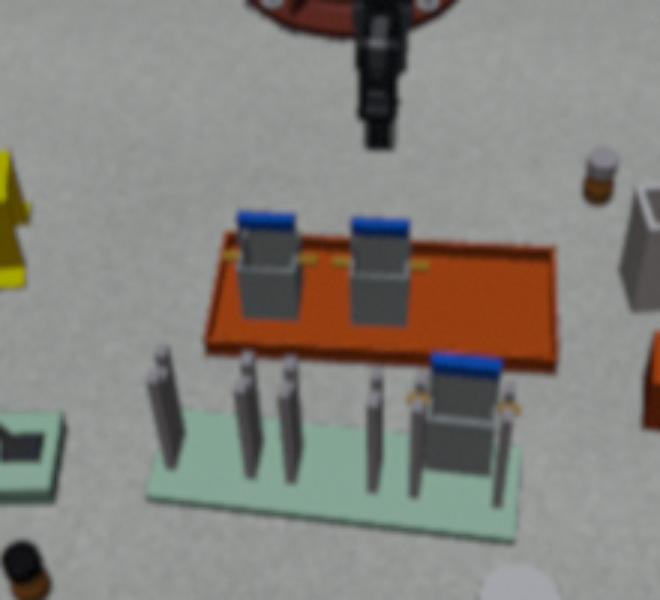

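Buckets 0 and 1 both stand upright (bars at (267,220) and (380,227)). Now bucket 2.

Emit:
{"op": "apply_moves", "data": {
  "moves": [
    {"x": 6,"y": 0,"z": 2.3,"ax": 0,"ay": 1,"az": 0},
    {"x": 12,"y": 0.3,"z": 4.5,"ax": 0,"ay": 3,"az": 0.2},
    {"x": 17.2,"y": 0.3,"z": 6.4,"ax": 0,"ay": 3.6,"az": 0.3},
    {"x": 17.2,"y": 0.3,"z": 6.4,"ax": 0,"ay": 3.6,"az": 0.3},
    {"x": 17.2,"y": 0.3,"z": 6.4,"ax": 0,"ay": 3.6,"az": 0.3},
    {"x": 17.2,"y": 3,"z": 6.4,"ax": 0,"ay": 3.6,"az": 0.3},
    {"x": 17.2,"y": 6,"z": 6.4,"ax": 0,"ay": 3.6,"az": 0.3},
    {"x": 17.2,"y": 7.6,"z": 6.4,"ax": 0,"ay": 3.6,"az": 0.3},
    {"x": 17.2,"y": 7.6,"z": 6.4,"ax": 0,"ay": 3.6,"az": 0.3},
    {"x": 17.2,"y": 7.6,"z": 6.4,"ax": 0,"ay": 3.6,"az": 0.3}
  ]
}}

```text
time: 21.7
tool_pos: [0.6451, 0.107, 0.1568]
ee_rot: [-0.706, 0.707, -0.032, 0.033]
ft_force: [-0.2, -0.4, -0.7]
grip_width: 0.085
```

Emit:
{"op": "apply_moves", "data": {
  "moves": [
    {"x": 0,"y": 0,"z": 0,"ax": 0,"ay": 0,"az": 0},
    {"x": 0,"y": 0,"z": 0,"ax": 0,"ay": 0,"az": 0},
    {"x": 0,"y": 0,"z": 0,"ax": 0,"ay": 0,"az": 0},
    {"x": 0,"y": 0,"z": 0,"ax": 0,"ay": 0,"az": 0},
    {"x": 0,"y": 0,"z": 0,"ax": 0,"ay": 0,"az": 0},
    {"x": 0,"y": 0,"z": 0,"ax": 0,"ay": 0,"az": 0},
    {"x": 0,"y": 0,"z": 0,"ax": 0,"ay": 0,"az": 0}
  ],
  "grip": 1,
  "squeeze": 60
}}

```text
time: 22.58
tool_pos: [0.6453, 0.1069, 0.1569]
ee_rot: [-0.706, 0.707, -0.032, 0.033]
ft_force: [1.2, 0.4, 0.6]
grip_width: 0.0092
```

```bash
python3 plan.py "0.6455 0.1085 0.23 -5.3" "0.472 0.136 0.23 -1.7"  "0.472 0.136 0.1 -1.7"; python3 - <<'E'
from h import *
p=cams.get_image("scene"); cv2.imwrite("pics/s12.png",cv2.resize(p["image"][150:350,200:420,::-1],None,fx=3,fy=3))
E
```

```text
t 22.57 tcp [0.6453 0.1069 0.1569] yaw -5.3 F [1.2 0.4 0.6] g 0.0092
0.6455 0.1085 0.23 -5.3 -> [ 0.02 -7.31  0.15] [0.1 0.  0.1] min rows 2.0
0.472 0.136 0.23 -1.7 -> [-17.51  -7.32   1.29] [ 0.1 -3.6  0.1] min rows 3.0
0.472 0.136 0.1 -1.7 -> [-17.53   5.68   1.3 ] [ 0.1 -3.6  0.1] min rows 3.0
```

View pics/s12.png

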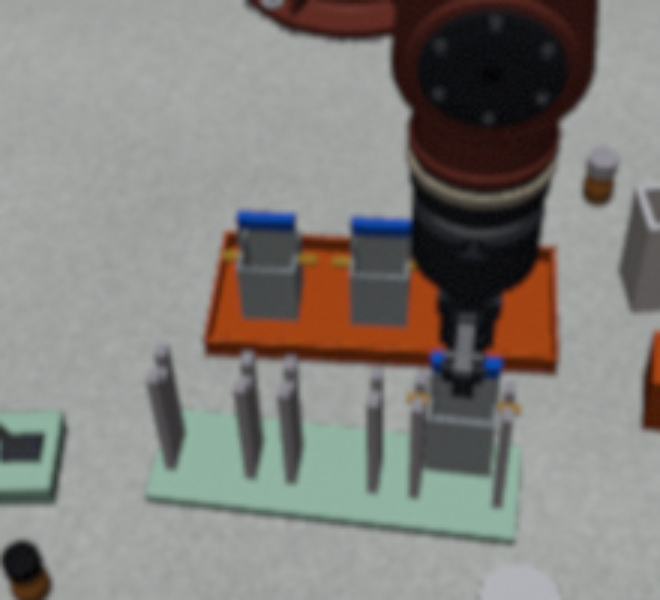

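The pads are centred on bucket 2's bar ((466,362)). I'll carry it over.

Emit:
{"op": "apply_moves", "data": {
  "moves": [
    {"x": 0,"y": -1.5,"z": 0,"ax": 0,"ay": 0,"az": 0},
    {"x": 0,"y": -3.5,"z": 0,"ax": 0,"ay": 0,"az": 0},
    {"x": 0,"y": -5.5,"z": 0,"ax": 0,"ay": 0,"az": 0},
    {"x": 0,"y": -7.3,"z": 0,"ax": 0,"ay": 0,"az": 0},
    {"x": -2,"y": -7.3,"z": 0.2,"ax": 0,"ay": -1,"az": 0},
    {"x": -6,"y": -7.3,"z": 0.5,"ax": 0,"ay": -2,"az": 0},
    {"x": -10,"y": -7.3,"z": 0.9,"ax": 0,"ay": -3,"az": 0},
    {"x": -14,"y": -7.3,"z": 1.2,"ax": 0,"ay": -3.6,"az": 0},
    {"x": -16.9,"y": -7.3,"z": 1.3,"ax": 0,"ay": -3.6,"az": 0},
    {"x": -17.5,"y": -7.3,"z": 1.3,"ax": 0,"ay": -3.6,"az": 0},
    {"x": -17.5,"y": -7.3,"z": 1.3,"ax": 0,"ay": -3.6,"az": 0},
    {"x": -17.5,"y": -5,"z": 1.3,"ax": 0,"ay": -3.6,"az": 0},
    {"x": -17.5,"y": -2,"z": 1.3,"ax": 0,"ay": -3.6,"az": 0},
    {"x": -17.5,"y": 1,"z": 1.3,"ax": 0,"ay": -3.6,"az": 0},
    {"x": -17.5,"y": 3.5,"z": 1.3,"ax": 0,"ay": -3.6,"az": 0},
    {"x": -17.5,"y": 4.7,"z": 1.3,"ax": 0,"ay": -3.6,"az": 0},
    {"x": -17.5,"y": 5.3,"z": 1.3,"ax": 0,"ay": -3.6,"az": 0},
    {"x": -17.5,"y": 5.4,"z": 1.3,"ax": 0,"ay": -3.6,"az": 0}
  ]
}}

```text
time: 24.88
tool_pos: [0.4727, 0.1359, 0.1032]
ee_rot: [-0.707, 0.707, -0.01, 0.011]
ft_force: [-0.1, -0.4, -1.6]
grip_width: 0.009
```

```bash
python3 plan.py; python3 - <<'E'
from h import *
p=cams.get_image("scene"); cv2.imwrite("pics/s13.png",cv2.resize(p["image"][150:350,200:420,::-1],None,fx=3,fy=3))
E
```

```text
t 24.88 tcp [0.4727 0.1359 0.1032] yaw -1.7 F [-0.1 -0.4 -1.6] g 0.009
```

View pics/s13.png

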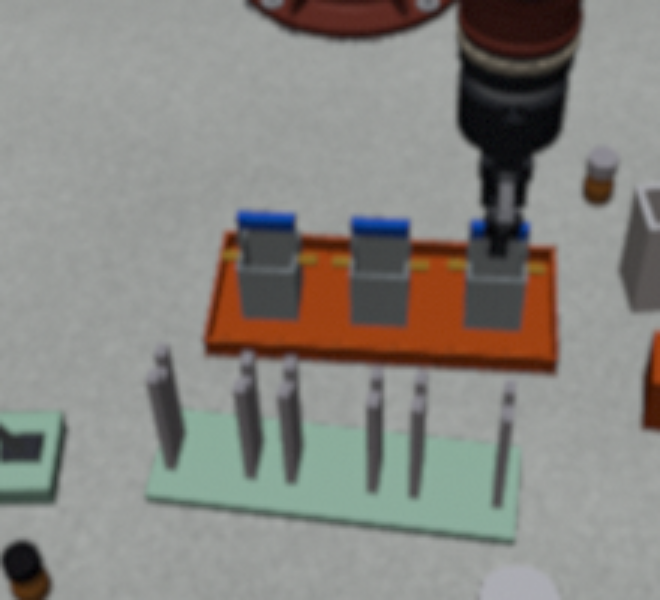

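Bucket 2 (about (497,295)) lies inside the tray walls. I'll set it down.

Emit:
{"op": "apply_moves", "data": {
  "moves": [
    {"x": 0,"y": 0.15,"z": 0,"ax": 0,"ay": 0,"az": 0},
    {"x": 0,"y": 0.25,"z": 0,"ax": 0,"ay": 0,"az": 0},
    {"x": 0,"y": 0.32,"z": 0,"ax": 0,"ay": 0,"az": 0},
    {"x": 0,"y": 0.32,"z": 0,"ax": 0,"ay": 0,"az": 0}
  ]
}}

```text
time: 25.42
tool_pos: [0.4734, 0.1359, 0.101]
ee_rot: [-0.707, 0.707, -0.009, 0.012]
ft_force: [1.2, -0.1, 3.9]
grip_width: 0.009
```

Emit:
{"op": "apply_moves", "data": {
  "moves": [
    {"x": 0,"y": 0,"z": 0,"ax": 0,"ay": 0,"az": 0},
    {"x": 0,"y": 0,"z": 0,"ax": 0,"ay": 0,"az": 0},
    {"x": 0,"y": 0,"z": 0,"ax": 0,"ay": 0,"az": 0},
    {"x": 0,"y": 0,"z": 0,"ax": 0,"ay": 0,"az": 0},
    {"x": 0,"y": -2,"z": 0,"ax": 0,"ay": 0,"az": 0},
    {"x": 0,"y": -5,"z": 0,"ax": 0,"ay": 0,"az": 0},
    {"x": 0,"y": -10,"z": 0,"ax": 0,"ay": 0,"az": 0},
    {"x": 0,"y": -15,"z": 0,"ax": 0,"ay": 0,"az": 0}
  ],
  "grip": -1
}}

```text
time: 26.42
tool_pos: [0.4726, 0.1361, 0.2523]
ee_rot: [-0.707, 0.707, -0.009, 0.012]
ft_force: [1.4, -0.2, -1.1]
grip_width: 0.0854
```

```bash
python3 - <<'E'
from h import *
p=cams.get_image("scene"); cv2.imwrite("pics/s14.png",cv2.resize(p["image"][150:350,230:480,::-1],None,fx=3,fy=3))
q=cams.get_image("top"); cv2.imwrite("pics/t14.png",cv2.resize(q["image"][200:330,140:310,::-1],None,fx=4,fy=4))
for k in("bucket2_grip","lance0_hub","lance1_hub","lance2_hub","lance0_tip"):
    for P in(p,q):
        r=cams.landmark_of(P,k); print(k,[(w(P,d["at"]).round(3).tolist(),round(d["score"],2)) for d in r[:3]])
E
python3 plan.py "0.566 0.275 0.25 -6.5" "0.566 0.275 0.155 -6.5" 
```

```text
bucket2_grip [([0.476, 0.134, 0.096], 0.6), ([0.436, 0.327, 0.002], 0.54)]
bucket2_grip [([0.692, -0.21, 0.151], 0.54), ([0.475, 0.14, 0.095], 0.45)]
lance0_hub [([0.805, -0.019, 0.003], 0.67), ([0.569, 0.273, 0.146], 0.6), ([0.569, 0.322, -0.002], 0.41)]
lance0_hub [([0.383, -0.358, 0.105], 0.54)]
lance1_hub [([0.571, 0.32, 0.146], 0.83)]
lance1_hub []
lance2_hub [([0.568, 0.365, 0.146], 0.85)]
lance2_hub []
lance0_tip [([0.338, 0.226, 0.0], 0.64)]
lance0_tip []
t 27.02 tcp [0.4726 0.1361 0.2503] yaw -1.7 F [ 0.6 -1.1  0.4] g 0.0856
0.566 0.275 0.25 -6.5 -> [ 8.92  0.04 14.16] [0.1 4.8 0.1] min rows 3.0
0.566 0.275 0.155 -6.5 -> [ 8.9   9.54 14.17] [0.1 4.8 0.1] min rows 2.0
```

View pics/s14.png

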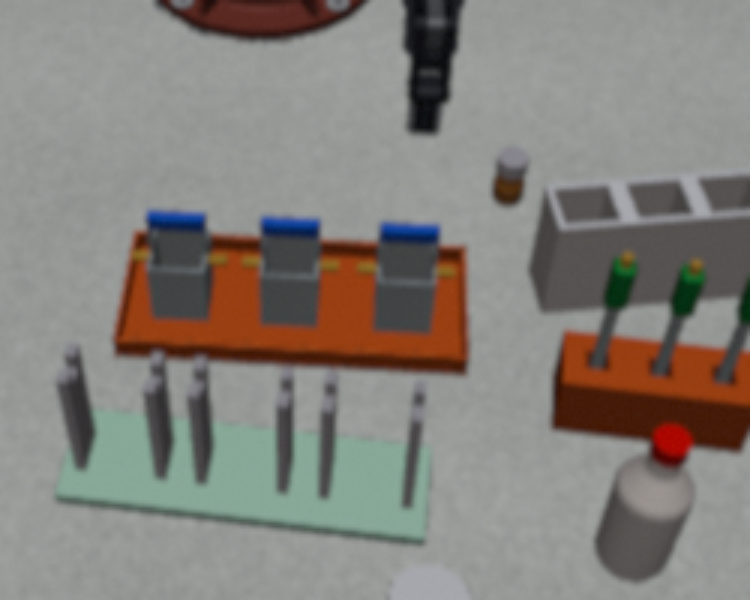

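View pics/t14.png

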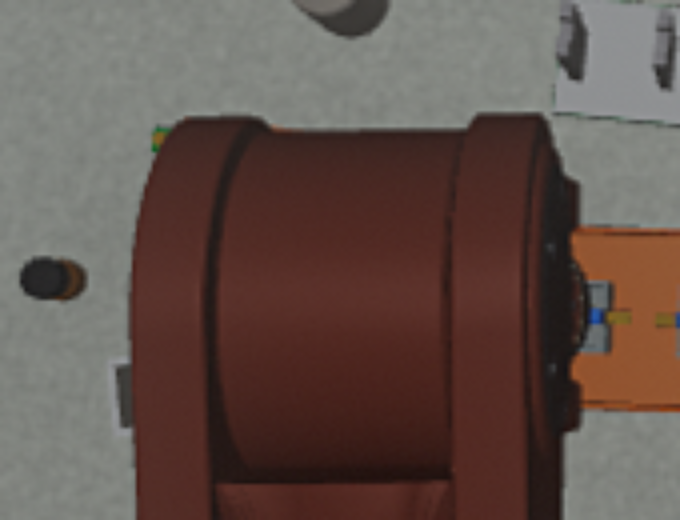

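All three buckets stand in the tray (bars at (177,221), (290,228) and (410,234) in the crop). The three green hubs are at (622,280), (688,288) and about (745,300). I'll start on lance 0.

Emit:
{"op": "apply_moves", "data": {
  "moves": [
    {"x": 3,"y": 0,"z": 5,"ax": 0,"ay": 2,"az": 0},
    {"x": 6,"y": 0,"z": 10,"ax": 0,"ay": 4,"az": 0},
    {"x": 9,"y": 0,"z": 14.1,"ax": 0,"ay": 4.8,"az": 0.1},
    {"x": 9,"y": 0,"z": 14.1,"ax": 0,"ay": 4.8,"az": 0.1},
    {"x": 9,"y": 0,"z": 14.1,"ax": 0,"ay": 4.8,"az": 0.1},
    {"x": 9,"y": 3,"z": 14.1,"ax": 0,"ay": 4.8,"az": 0.1},
    {"x": 9,"y": 5,"z": 14.1,"ax": 0,"ay": 4.8,"az": 0.1}
  ]
}}

```text
time: 27.9
tool_pos: [0.5664, 0.2734, 0.2001]
ee_rot: [-0.706, 0.706, -0.04, 0.041]
ft_force: [0.2, -1.0, -0.1]
grip_width: 0.0857
```

```bash
python3 plan.py "0.567 0.274 0.152 -6.5" "0.567 0.274 0.28 -6.5" "0.441 0.274 0.28 8.2"; python3 - <<'E'
from h import *
p=cams.get_image("scene"); cv2.imwrite("pics/s15.png",cv2.resize(p["image"][180:330,380:530,::-1],None,fx=4,fy=4))
E
```

```text
t 27.9 tcp [0.5664 0.2734 0.2001] yaw -6.6 F [ 0.2 -1.  -0.1] g 0.0857
0.567 0.274 0.152 -6.5 -> [0.05 4.81 0.07] [ 0.1 -0.1  0.1] min rows 1.0
0.567 0.274 0.28 -6.5 -> [ 0.06 -7.99  0.06] [ 0.1 -0.1  0.1] min rows 3.0
0.441 0.274 0.28 8.2 -> [-12.46  -8.    -1.38] [  0.1 -14.8   0.1] min rows 3.0
```

View pics/s15.png

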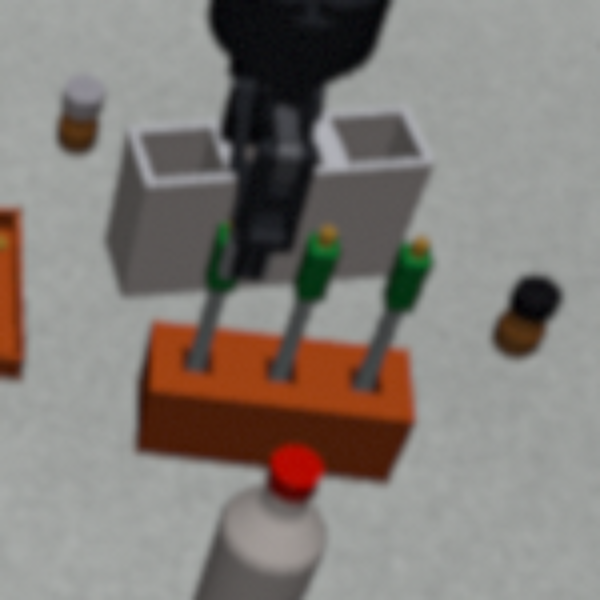

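```bash
python3 - <<'E'
from h import *
p=cams.get_image("scene")
f=lambda X:((proj(p,X)-[380,180])*4).round()
for X in([0.567,.274,.145],[.570,.321,.145],[.571,.3655,.145],[.567,.274,.06],[.61,.268,.186],[.57,.322,.06]):print(X,f(X))
E
```

```text
[0.567, 0.274, 0.145] [224. 262.]
[0.57, 0.321, 0.145] [318. 269.]
[0.571, 0.3655, 0.145] [407. 273.]
[0.567, 0.274, 0.06] [195. 364.]
[0.61, 0.268, 0.186] [239. 274.]
[0.57, 0.322, 0.06] [284. 371.]
```

Emit:
{"op": "apply_moves", "data": {
  "moves": [
    {"x": 0,"y": 2,"z": -0.2,"ax": 0,"ay": 0,"az": 0},
    {"x": 0,"y": 4,"z": -0.2,"ax": 0,"ay": 0,"az": 0},
    {"x": 0,"y": 4.8,"z": -0.2,"ax": 0,"ay": 0,"az": 0},
    {"x": 0,"y": 4.8,"z": -0.2,"ax": 0,"ay": 0,"az": 0}
  ]
}}

```text
time: 28.5
tool_pos: [0.5648, 0.2712, 0.15]
ee_rot: [-0.705, 0.707, -0.042, 0.039]
ft_force: [0.8, 0.4, 0.3]
grip_width: 0.0853
```

Emit:
{"op": "apply_moves", "data": {
  "moves": [
    {"x": 0,"y": 0,"z": 0,"ax": 0,"ay": 0,"az": 0},
    {"x": 0,"y": 0,"z": 0,"ax": 0,"ay": 0,"az": 0},
    {"x": 0,"y": 0,"z": 0,"ax": 0,"ay": 0,"az": 0},
    {"x": 0,"y": 0,"z": 0,"ax": 0,"ay": 0,"az": 0},
    {"x": 0,"y": 0,"z": 0,"ax": 0,"ay": 0,"az": 0},
    {"x": 0,"y": 0,"z": 0,"ax": 0,"ay": 0,"az": 0},
    {"x": 0,"y": 0,"z": 0,"ax": 0,"ay": 0,"az": 0}
  ],
  "grip": 1,
  "squeeze": 50
}}

```text
time: 29.38
tool_pos: [0.5649, 0.2713, 0.1503]
ee_rot: [-0.705, 0.707, -0.041, 0.039]
ft_force: [-1.7, -0.0, 4.6]
grip_width: 0.0154
```

```bash
python3 plan.py "0.567 0.273 0.28 -6.5" "0.441 0.273 0.28 8.2"; python3 - <<'E'
from h import *
p=cams.get_image("scene"); cv2.imwrite("pics/s16.png",cv2.resize(p["image"][180:330,380:530,::-1],None,fx=4,fy=4))
E
```

```text
t 29.38 tcp [0.5649 0.2713 0.1503] yaw -6.5 F [-1.7 -0.   4.6] g 0.0154
0.567 0.273 0.28 -6.5 -> [  0.16 -12.97   0.17] [ 0.1 -0.  -0.2] min rows 3.0
0.441 0.273 0.28 8.2 -> [-12.36 -12.93  -1.27] [  0.1 -14.7  -0.2] min rows 3.0
```

View pics/s16.png

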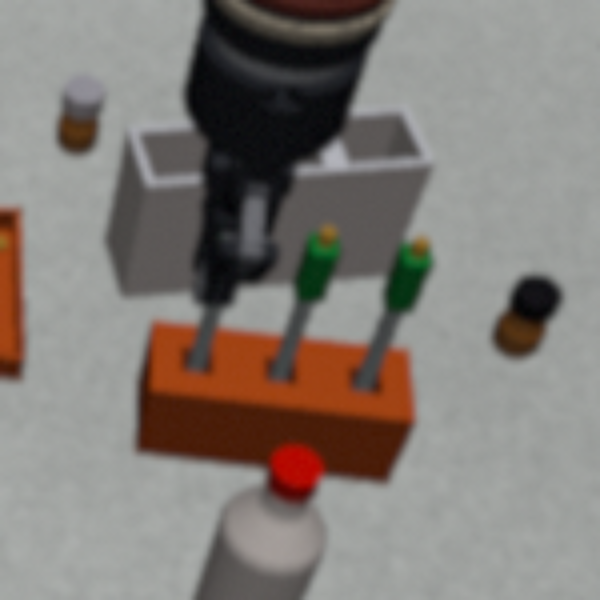

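The jaws hold lance 0's hub (15.4 mm). I'll pull it up and carry it over its cell.

Emit:
{"op": "apply_moves", "data": {
  "moves": [
    {"x": 0.1,"y": -2,"z": 0,"ax": 0,"ay": 0,"az": 0},
    {"x": 0.1,"y": -5,"z": 0,"ax": 0,"ay": 0,"az": 0},
    {"x": 0.1,"y": -9,"z": 0,"ax": 0,"ay": 0,"az": 0},
    {"x": 0,"y": -12.5,"z": 0,"ax": 0,"ay": 0,"az": 0},
    {"x": 0,"y": -13,"z": 0,"ax": 0,"ay": 0,"az": 0},
    {"x": -4,"y": -13,"z": -0.3,"ax": 0,"ay": -4,"az": 0},
    {"x": -8,"y": -13,"z": -0.7,"ax": 0,"ay": -9,"az": 0},
    {"x": -12.4,"y": -13,"z": -1.2,"ax": 0,"ay": -14.7,"az": -0.2},
    {"x": -12.4,"y": -13,"z": -1.2,"ax": 0,"ay": -14.7,"az": -0.2},
    {"x": -12.4,"y": -13,"z": -1.2,"ax": 0,"ay": -14.7,"az": -0.2}
  ]
}}

```text
time: 30.68
tool_pos: [0.441, 0.2737, 0.2805]
ee_rot: [-0.705, 0.706, 0.05, -0.05]
ft_force: [0.2, -0.3, -0.9]
grip_width: 0.0148
```

```bash
python3 plan.py "0.441 0.273 0.153 8.2"; python3 - <<'E'
from h import *
p=cams.get_image("scene"); cv2.imwrite("pics/s17.png",cv2.resize(p["image"][150:300,380:530,::-1],None,fx=4,fy=4))
f=lambda X:((proj(p,X)-[380,150])*4).round()
T=observe()["tool_pos"]
for c in((.441,.273),(.433,.329)): print(f([*c,.1]))
print("tip expected",f(T-[0,0,.145]))
E
```

```text
t 30.68 tcp [0.441  0.2737 0.2805] yaw 8.1 F [ 0.2 -0.3 -0.9] g 0.0148
0.441 0.273 0.153 8.2 -> [-1.000e-02  1.275e+01 -4.000e-02] [ 0.1 -0.1  0. ] min rows 3.0
[180. 269.]
[276. 262.]
tip expected [192. 225.]
```

View pics/s17.png

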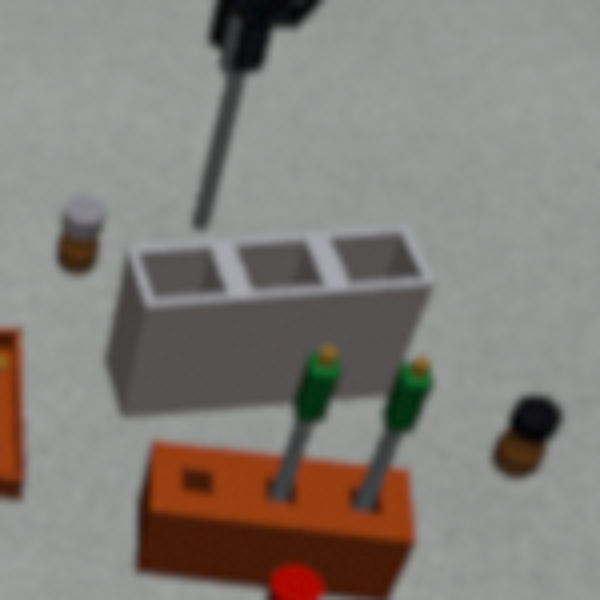

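The tip (200,227) is over the left cell (about (186,272) at rim height) and clear of the walls. I'll lower and release.

Emit:
{"op": "apply_moves", "data": {
  "moves": [
    {"x": 0,"y": 3,"z": 0,"ax": 0,"ay": 0,"az": 0},
    {"x": 0,"y": 6,"z": 0,"ax": 0,"ay": 0,"az": 0},
    {"x": 0,"y": 9,"z": 0,"ax": 0,"ay": 0,"az": 0},
    {"x": 0,"y": 11.5,"z": 0,"ax": 0,"ay": 0,"az": 0},
    {"x": 0,"y": 12.5,"z": 0,"ax": 0,"ay": 0,"az": 0},
    {"x": 0,"y": 12.7,"z": 0,"ax": 0,"ay": 0,"az": 0},
    {"x": 0,"y": 12.7,"z": 0,"ax": 0,"ay": 0,"az": 0}
  ]
}}

```text
time: 31.6
tool_pos: [0.442, 0.2735, 0.1543]
ee_rot: [-0.705, 0.706, 0.05, -0.049]
ft_force: [-0.2, 1.0, 0.5]
grip_width: 0.0155
```

Emit:
{"op": "apply_moves", "data": {
  "moves": [
    {"x": 0,"y": 0,"z": 0,"ax": 0,"ay": 0,"az": 0},
    {"x": 0,"y": 0,"z": 0,"ax": 0,"ay": 0,"az": 0},
    {"x": 0,"y": 0,"z": 0,"ax": 0,"ay": 0,"az": 0},
    {"x": 0,"y": 0,"z": 0,"ax": 0,"ay": 0,"az": 0},
    {"x": 0,"y": -2,"z": 0,"ax": 0,"ay": 0,"az": 0},
    {"x": 0,"y": -5,"z": 0,"ax": 0,"ay": 0,"az": 0},
    {"x": 0,"y": -9,"z": 0,"ax": 0,"ay": 0,"az": 0},
    {"x": 0,"y": -10,"z": 0,"ax": 0,"ay": 0,"az": 0}
  ],
  "grip": -1
}}

```text
time: 32.6
tool_pos: [0.443, 0.274, 0.2587]
ee_rot: [-0.705, 0.706, 0.052, -0.048]
ft_force: [1.5, 0.2, -0.7]
grip_width: 0.0856
```

```bash
python3 plan.py "0.569 0.319 0.25 -6.5" "0.569 0.319 0.151 -6.5"; python3 - <<'E'
from h import *
p=cams.get_image("scene"); cv2.imwrite("pics/s18.png",cv2.resize(p["image"][150:300,380:530,::-1],None,fx=4,fy=4))
E
```

```text
t 32.6 tcp [0.443  0.274  0.2587] yaw 8.1 F [ 1.5  0.2 -0.7] g 0.0856
0.569 0.319 0.25 -6.5 -> [13.1   0.95  2.68] [ 0.  14.6  0.4] min rows 3.0
0.569 0.319 0.151 -6.5 -> [13.04 10.85  2.69] [ 0.  14.6  0.4] min rows 2.0
```

View pics/s18.png

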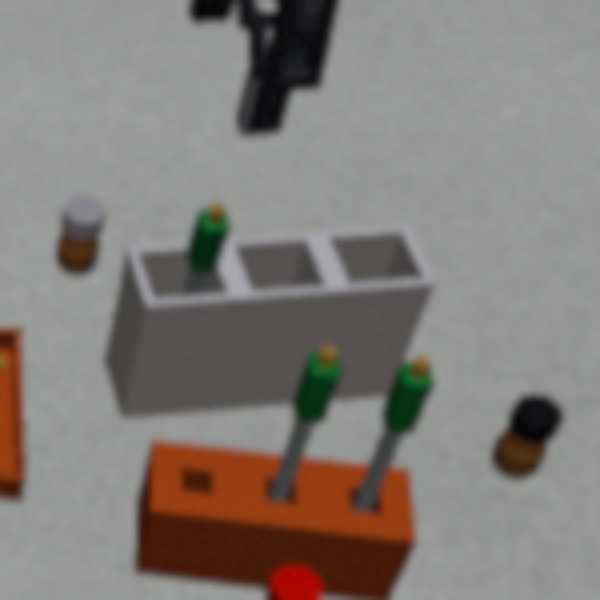

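Lance 0 stands in the left cell (hub at (208,240)). Now lance 1.

Emit:
{"op": "apply_moves", "data": {
  "moves": [
    {"x": 5,"y": 0.5,"z": 1,"ax": 0,"ay": 5,"az": 0},
    {"x": 9,"y": 1,"z": 2,"ax": 0,"ay": 10,"az": 0},
    {"x": 13.1,"y": 1,"z": 2.7,"ax": 0,"ay": 14.6,"az": 0.4},
    {"x": 13.1,"y": 1,"z": 2.7,"ax": 0,"ay": 14.6,"az": 0.4},
    {"x": 13.1,"y": 1,"z": 2.7,"ax": 0,"ay": 14.6,"az": 0.4},
    {"x": 13.1,"y": 4,"z": 2.7,"ax": 0,"ay": 14.6,"az": 0.4},
    {"x": 13.1,"y": 8,"z": 2.7,"ax": 0,"ay": 14.6,"az": 0.4},
    {"x": 13.1,"y": 10.7,"z": 2.7,"ax": 0,"ay": 14.6,"az": 0.4},
    {"x": 13.1,"y": 10.7,"z": 2.7,"ax": 0,"ay": 14.6,"az": 0.4},
    {"x": 13.1,"y": 10.7,"z": 2.7,"ax": 0,"ay": 14.6,"az": 0.4}
  ]
}}

```text
time: 33.9
tool_pos: [0.5697, 0.3193, 0.1544]
ee_rot: [0.706, -0.706, 0.039, -0.041]
ft_force: [0.1, 0.5, -0.2]
grip_width: 0.0849
```

Emit:
{"op": "apply_moves", "data": {
  "moves": [
    {"x": 0,"y": 0,"z": 0,"ax": 0,"ay": 0,"az": 0},
    {"x": 0,"y": 0,"z": 0,"ax": 0,"ay": 0,"az": 0},
    {"x": 0,"y": 0,"z": 0,"ax": 0,"ay": 0,"az": 0},
    {"x": 0,"y": 0,"z": 0,"ax": 0,"ay": 0,"az": 0},
    {"x": 0,"y": 0,"z": 0,"ax": 0,"ay": 0,"az": 0},
    {"x": 0,"y": 0,"z": 0,"ax": 0,"ay": 0,"az": 0},
    {"x": 0,"y": 0,"z": 0,"ax": 0,"ay": 0,"az": 0}
  ],
  "grip": 1,
  "squeeze": 50
}}

```text
time: 34.78
tool_pos: [0.5698, 0.3194, 0.1546]
ee_rot: [0.706, -0.706, 0.039, -0.041]
ft_force: [0.4, -0.8, 2.1]
grip_width: 0.0153
```

```bash
python3 plan.py "0.569 0.319 0.28 -6.5" "0.433 0.330 0.28 8.2"; python3 - <<'E'
from h import *
p=cams.get_image("scene"); cv2.imwrite("pics/s19.png",cv2.resize(p["image"][180:330,380:530,::-1],None,fx=4,fy=4))
E
```

```text
t 34.77 tcp [0.5698 0.3194 0.1546] yaw -6.5 F [ 0.4 -0.8  2.1] g 0.0153
0.569 0.319 0.28 -6.5 -> [ -0.05 -12.54  -0.04] [-0.   0.   0.1] min rows 3.0
0.433 0.330 0.28 8.2 -> [-13.69 -12.57  -0.48] [ -0.  -14.7   0.1] min rows 3.0
```

View pics/s19.png

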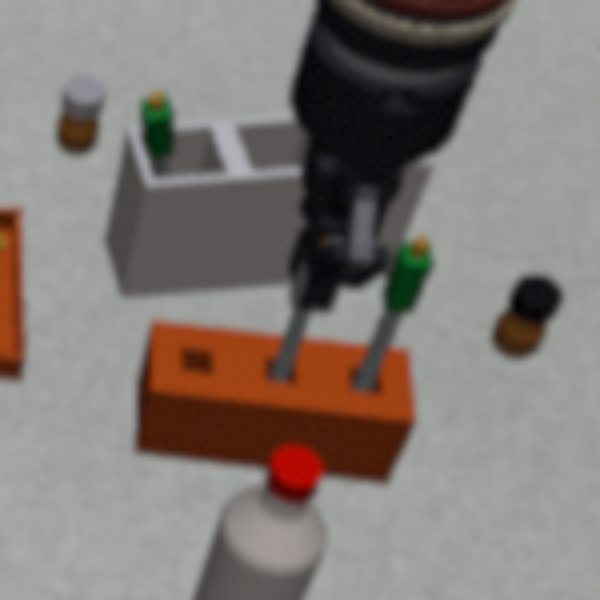

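Lance 1 is gripped. Lance 0 has settled against its cell's left side (hub at (157,125)), which is fine. I'll carry lance 1 to the middle cell.

Emit:
{"op": "apply_moves", "data": {
  "moves": [
    {"x": 0,"y": -2,"z": 0,"ax": 0,"ay": 0,"az": 0},
    {"x": 0,"y": -5,"z": 0,"ax": 0,"ay": 0,"az": 0},
    {"x": 0,"y": -9,"z": 0,"ax": 0,"ay": 0,"az": 0},
    {"x": 0,"y": -12.5,"z": 0,"ax": 0,"ay": 0,"az": 0},
    {"x": 0,"y": -13,"z": 0,"ax": 0,"ay": 0,"az": 0},
    {"x": -4,"y": -13,"z": 0,"ax": 0,"ay": -4,"az": 0},
    {"x": -9,"y": -13,"z": -0.2,"ax": 0,"ay": -9,"az": 0},
    {"x": -13.7,"y": -13,"z": -0.5,"ax": 0,"ay": -14.7,"az": 0.1},
    {"x": -13.7,"y": -13,"z": -0.5,"ax": 0,"ay": -14.7,"az": 0.1},
    {"x": -13.7,"y": -13,"z": -0.5,"ax": 0,"ay": -14.7,"az": 0.1}
  ]
}}

```text
time: 36.08
tool_pos: [0.4331, 0.3298, 0.2842]
ee_rot: [0.705, -0.705, -0.051, 0.05]
ft_force: [0.5, 0.3, -0.9]
grip_width: 0.0153
```

```bash
python3 plan.py "0.433 0.330 0.158 8.2"; python3 - <<'E'
from h import *
p=cams.get_image("scene"); cv2.imwrite("pics/s20.png",cv2.resize(p["image"][150:300,380:530,::-1],None,fx=4,fy=4))
E
```

```text
t 36.08 tcp [0.4331 0.3298 0.2842] yaw 8.2 F [ 0.5  0.3 -0.9] g 0.0153
0.433 0.330 0.158 8.2 -> [-1.000e-02  1.262e+01  2.000e-02] [-0. -0.  0.] min rows 3.0
```

View pics/s20.png

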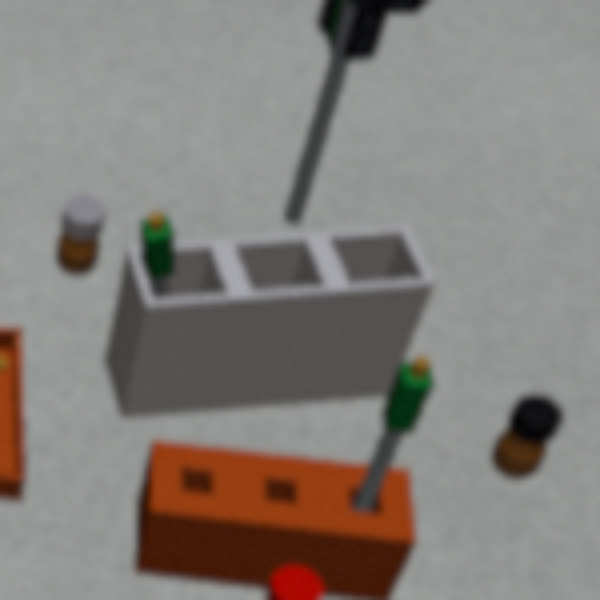

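The tip (292,217) is over the middle cell.

Emit:
{"op": "apply_moves", "data": {
  "moves": [
    {"x": 0,"y": 3,"z": 0,"ax": 0,"ay": 0,"az": 0},
    {"x": 0,"y": 6,"z": 0,"ax": 0,"ay": 0,"az": 0},
    {"x": 0,"y": 9,"z": 0,"ax": 0,"ay": 0,"az": 0},
    {"x": 0,"y": 11.5,"z": 0,"ax": 0,"ay": 0,"az": 0},
    {"x": 0,"y": 12.4,"z": 0,"ax": 0,"ay": 0,"az": 0},
    {"x": 0,"y": 12.6,"z": 0,"ax": 0,"ay": 0,"az": 0},
    {"x": 0,"y": 12.6,"z": 0,"ax": 0,"ay": 0,"az": 0}
  ]
}}

```text
time: 37.0
tool_pos: [0.4342, 0.3299, 0.1591]
ee_rot: [0.706, -0.705, -0.051, 0.05]
ft_force: [-0.1, -0.0, -0.0]
grip_width: 0.0153
```

Emit:
{"op": "apply_moves", "data": {
  "moves": [
    {"x": 0,"y": 0,"z": 0,"ax": 0,"ay": 0,"az": 0},
    {"x": 0,"y": 0,"z": 0,"ax": 0,"ay": 0,"az": 0},
    {"x": 0,"y": 0,"z": 0,"ax": 0,"ay": 0,"az": 0},
    {"x": 0,"y": 0,"z": 0,"ax": 0,"ay": 0,"az": 0},
    {"x": 0,"y": -2,"z": 0,"ax": 0,"ay": 0,"az": 0},
    {"x": 0,"y": -5,"z": 0,"ax": 0,"ay": 0,"az": 0},
    {"x": 0,"y": -9,"z": 0,"ax": 0,"ay": 0,"az": 0},
    {"x": 0,"y": -10,"z": 0,"ax": 0,"ay": 0,"az": 0}
  ],
  "grip": -1
}}

```text
time: 38.0
tool_pos: [0.4351, 0.3303, 0.2634]
ee_rot: [0.706, -0.704, -0.052, 0.048]
ft_force: [0.2, -0.1, -0.3]
grip_width: 0.0857
```

```bash
python3 plan.py "0.571 0.364 0.25 -6.5" "0.571 0.364 0.153 -6.5"; python3 - <<'E'
from h import *
p=cams.get_image("scene"); cv2.imwrite("pics/s21.png",cv2.resize(p["image"][150:300,380:530,::-1],None,fx=4,fy=4))
E
```

```text
t 38.0 tcp [0.4351 0.3303 0.2634] yaw 8.1 F [ 0.2 -0.1 -0.3] g 0.0857
0.571 0.364 0.25 -6.5 -> [13.92  1.44  1.41] [-0.2 14.6  0.3] min rows 3.0
0.571 0.364 0.153 -6.5 -> [13.86 11.14  1.39] [-0.2 14.6  0.3] min rows 2.0
```

View pics/s21.png

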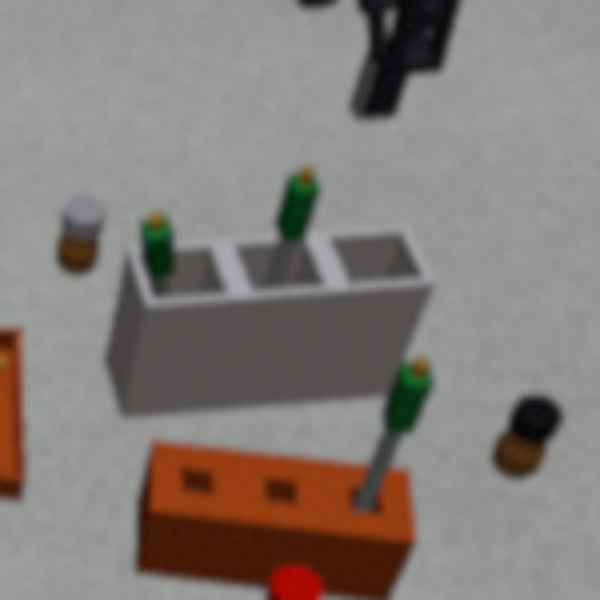

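Lance 1 is in the middle cell (hub at (298,205)). Now lance 2.

Emit:
{"op": "apply_moves", "data": {
  "moves": [
    {"x": 5,"y": 0.5,"z": 0.5,"ax": 0,"ay": 5,"az": 0},
    {"x": 9,"y": 1.4,"z": 1,"ax": 0,"ay": 10,"az": 0},
    {"x": 13.9,"y": 1.4,"z": 1.4,"ax": -0.2,"ay": 14.6,"az": 0.3},
    {"x": 13.9,"y": 1.4,"z": 1.4,"ax": -0.2,"ay": 14.6,"az": 0.3},
    {"x": 13.9,"y": 1.4,"z": 1.4,"ax": -0.2,"ay": 14.6,"az": 0.3},
    {"x": 13.9,"y": 4,"z": 1.4,"ax": -0.2,"ay": 14.6,"az": 0.3},
    {"x": 13.9,"y": 8,"z": 1.4,"ax": -0.2,"ay": 14.6,"az": 0.3},
    {"x": 13.9,"y": 11,"z": 1.4,"ax": -0.2,"ay": 14.6,"az": 0.3},
    {"x": 13.9,"y": 11.2,"z": 1.4,"ax": -0.2,"ay": 14.6,"az": 0.3},
    {"x": 13.9,"y": 11.2,"z": 1.4,"ax": -0.2,"ay": 14.6,"az": 0.3}
  ]
}}

```text
time: 39.3
tool_pos: [0.5713, 0.3644, 0.1543]
ee_rot: [0.706, -0.706, 0.039, -0.041]
ft_force: [0.5, -0.7, 0.9]
grip_width: 0.0852
```

Emit:
{"op": "apply_moves", "data": {
  "moves": [
    {"x": 0,"y": 0,"z": 0,"ax": 0,"ay": 0,"az": 0},
    {"x": 0,"y": 0,"z": 0,"ax": 0,"ay": 0,"az": 0},
    {"x": 0,"y": 0,"z": 0,"ax": 0,"ay": 0,"az": 0},
    {"x": 0,"y": 0,"z": 0,"ax": 0,"ay": 0,"az": 0},
    {"x": 0,"y": 0,"z": 0,"ax": 0,"ay": 0,"az": 0},
    {"x": 0,"y": 0,"z": 0,"ax": 0,"ay": 0,"az": 0},
    {"x": 0,"y": 0,"z": 0,"ax": 0,"ay": 0,"az": 0}
  ],
  "grip": 1,
  "squeeze": 50
}}

```text
time: 40.17
tool_pos: [0.5714, 0.3644, 0.1545]
ee_rot: [0.706, -0.706, 0.039, -0.041]
ft_force: [0.4, 0.2, 2.4]
grip_width: 0.0155
```

```bash
python3 plan.py "0.571 0.364 0.28 -6.5" "0.426 0.386 0.28 8.2"; python3 - <<'E'
from h import *
p=cams.get_image("scene"); cv2.imwrite("pics/s22.png",cv2.resize(p["image"][180:330,380:530,::-1],None,fx=4,fy=4))
E
```

```text
t 40.17 tcp [0.5714 0.3644 0.1545] yaw -6.4 F [0.4 0.2 2.4] g 0.0155
0.571 0.364 0.28 -6.5 -> [ -0.   -12.55  -0.04] [-0.   0.1  0.2] min rows 3.0
0.426 0.386 0.28 8.2 -> [-14.66 -12.59   0.53] [ -0.  -14.6   0.2] min rows 3.0
```

View pics/s22.png

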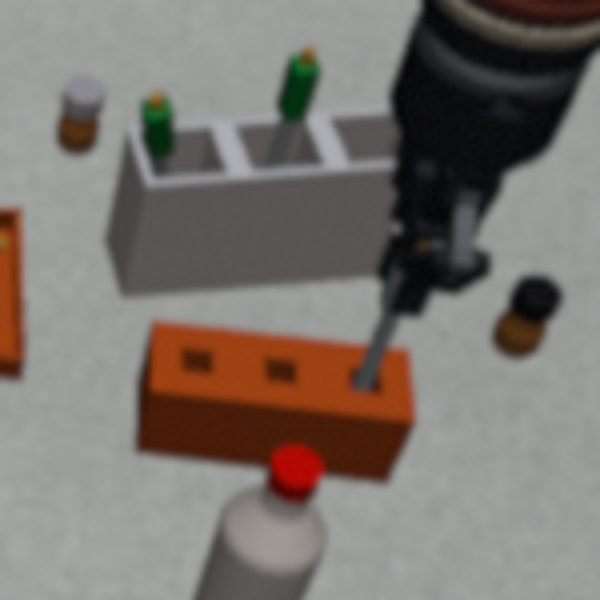

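Lance 2 is gripped, and lance 1 still stands upright in the middle cell (hub at (298,85)). I'll carry lance 2 over.

Emit:
{"op": "apply_moves", "data": {
  "moves": [
    {"x": 0,"y": -2,"z": 0,"ax": 0,"ay": 0,"az": 0},
    {"x": 0,"y": -5,"z": 0,"ax": 0,"ay": 0,"az": 0},
    {"x": 0,"y": -9,"z": 0,"ax": 0,"ay": 0,"az": 0},
    {"x": 0,"y": -12.5,"z": 0,"ax": 0,"ay": 0,"az": 0},
    {"x": 0,"y": -13,"z": 0,"ax": 0,"ay": 0,"az": 0},
    {"x": -4,"y": -13,"z": 0.2,"ax": 0,"ay": -4,"az": 0},
    {"x": -9,"y": -13,"z": 0.3,"ax": 0,"ay": -9,"az": 0},
    {"x": -14.6,"y": -13,"z": 0.5,"ax": 0,"ay": -14.6,"az": 0.2},
    {"x": -14.6,"y": -13,"z": 0.5,"ax": 0,"ay": -14.6,"az": 0.2},
    {"x": -14.6,"y": -13,"z": 0.5,"ax": 0,"ay": -14.6,"az": 0.2}
  ]
}}

```text
time: 41.48
tool_pos: [0.4266, 0.3857, 0.2839]
ee_rot: [0.705, -0.705, -0.05, 0.05]
ft_force: [0.9, 0.2, -0.2]
grip_width: 0.0153
```

```bash
python3 plan.py "0.426 0.386 0.158 8.2"; python3 - <<'E'
from h import *
p=cams.get_image("scene"); cv2.imwrite("pics/s23.png",cv2.resize(p["image"][150:300,380:530,::-1],None,fx=4,fy=4))
E
```

```text
t 41.48 tcp [0.4266 0.3857 0.2839] yaw 8.2 F [ 0.9  0.2 -0.2] g 0.0153
0.426 0.386 0.158 8.2 -> [-0.05 12.59  0.04] [-0. -0. -0.] min rows 3.0
```

View pics/s23.png

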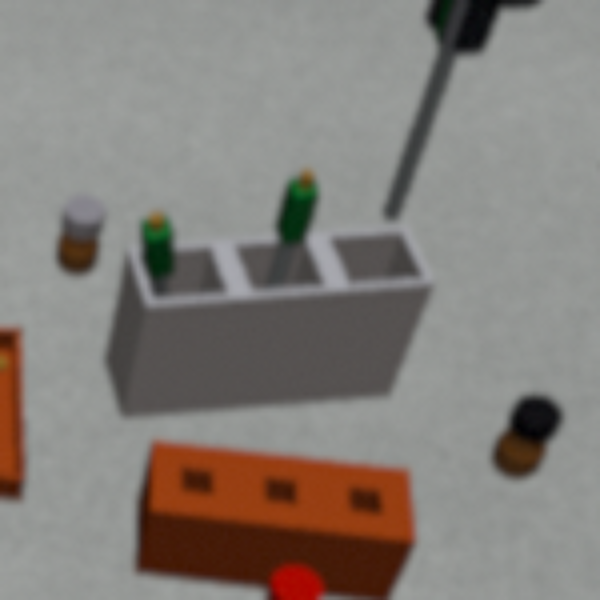

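The tip (392,215) heads for the right cell's centre (about (378,260)). I'll lower and release.

Emit:
{"op": "apply_moves", "data": {
  "moves": [
    {"x": 0,"y": 3,"z": 0,"ax": 0,"ay": 0,"az": 0},
    {"x": 0,"y": 6,"z": 0,"ax": 0,"ay": 0,"az": 0},
    {"x": 0,"y": 9,"z": 0,"ax": 0,"ay": 0,"az": 0},
    {"x": 0,"y": 11.5,"z": 0,"ax": 0,"ay": 0,"az": 0},
    {"x": 0,"y": 12.4,"z": 0,"ax": 0,"ay": 0,"az": 0},
    {"x": 0,"y": 12.6,"z": 0,"ax": 0,"ay": 0,"az": 0},
    {"x": 0,"y": 12.6,"z": 0,"ax": 0,"ay": 0,"az": 0}
  ]
}}

```text
time: 42.4
tool_pos: [0.4277, 0.3857, 0.1588]
ee_rot: [0.706, -0.705, -0.05, 0.05]
ft_force: [-0.7, -0.4, -0.3]
grip_width: 0.0153
```

Emit:
{"op": "apply_moves", "data": {
  "moves": [
    {"x": 0,"y": 0,"z": 0,"ax": 0,"ay": 0,"az": 0},
    {"x": 0,"y": 0,"z": 0,"ax": 0,"ay": 0,"az": 0},
    {"x": 0,"y": 0,"z": 0,"ax": 0,"ay": 0,"az": 0},
    {"x": 0,"y": 0,"z": 0,"ax": 0,"ay": 0,"az": 0},
    {"x": 0,"y": -2,"z": 0,"ax": 0,"ay": 0,"az": 0},
    {"x": 0,"y": -5,"z": 0,"ax": 0,"ay": 0,"az": 0},
    {"x": 0,"y": -9,"z": 0,"ax": 0,"ay": 0,"az": 0},
    {"x": 0,"y": -12,"z": 0,"ax": 0,"ay": 0,"az": 0}
  ],
  "grip": -1
}}

```text
time: 43.4
tool_pos: [0.4279, 0.3858, 0.2823]
ee_rot: [0.706, -0.705, -0.051, 0.049]
ft_force: [0.4, 0.6, -0.5]
grip_width: 0.0853
```

```bash
python3 - <<'E'
from h import *
p=cams.get_image("scene"); cv2.imwrite("pics/s24.png",p["image"][:,:,::-1])
q=cams.get_image("top"); cv2.imwrite("pics/t24.png",q["image"][:,:,::-1])
cv2.imwrite("pics/t24z.png",cv2.resize(q["image"][200:340,400:560,::-1],None,fx=5,fy=4*1.07,interpolation=3))
for k in("guard_fin","rail_mid","lever_tip","lance0_tip"):
    for P in(p,q):
        r=cams.landmark_of(P,k); print(k,[(w(P,d["at"]).round(3).tolist(),round(d["score"],2)) for d in r[:3]])
E
python3 plan.py
```

```text
guard_fin [([0.384, -0.353, 0.111], 0.83), ([0.338, 0.229, 0.001], 0.75)]
guard_fin [([0.383, -0.357, 0.106], 0.69)]
rail_mid [([0.801, -0.021, 0.003], 0.69)]
rail_mid [([0.572, -0.397, 0.136], 0.91)]
lever_tip [([0.691, -0.209, 0.148], 0.56), ([0.738, -0.185, 0.001], 0.44)]
lever_tip [([0.694, -0.21, 0.145], 0.63), ([0.8, -0.023, -0.0], 0.48)]
lance0_tip [([0.771, 0.146, 0.0], 0.18)]
lance0_tip [([0.443, 0.276, 0.002], 0.56), ([0.573, -0.398, 0.135], 0.18)]
t 43.9 tcp [0.4273 0.3855 0.278 ] yaw 8.1 F [ 0.3 -0.2  0.1] g 0.0854
```

View pics/s24.png

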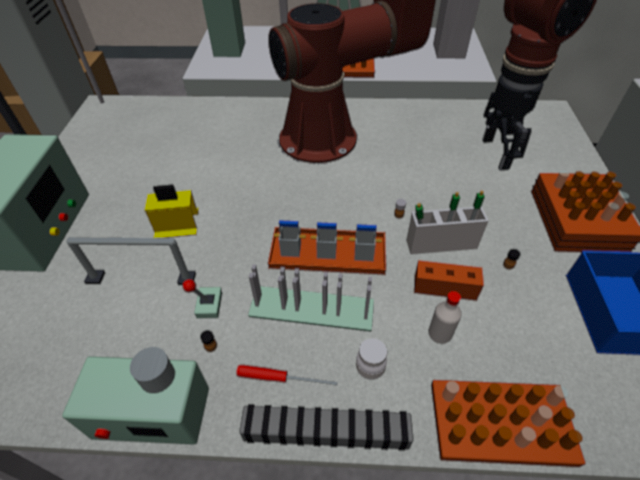

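View pics/t24z.png

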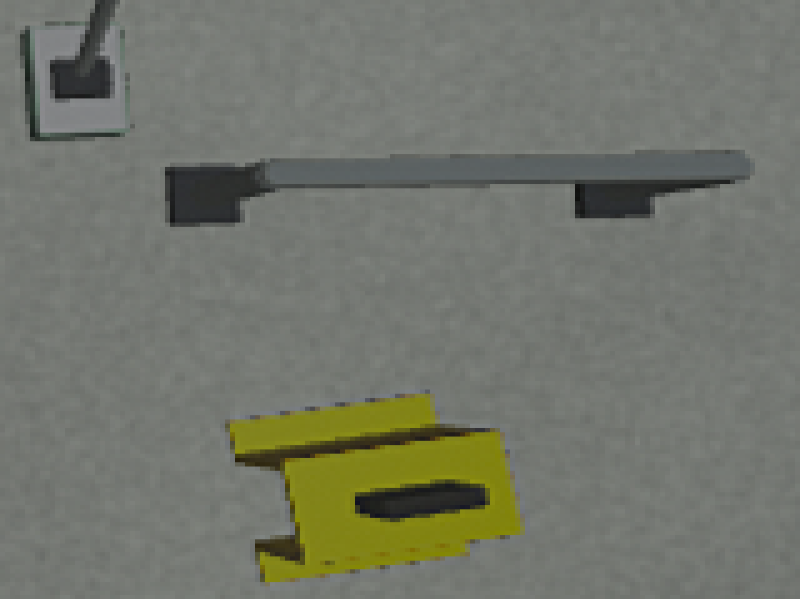

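All three lances stand in the bin (hubs at (419,212), (454,201), (479,200)), the lever is still off, and the guard has been shifted to about (0.384,-0.355). I'll measure its yaw and move there.

```bash
python3 - <<'E'
from h import *
p=cams.get_image("top")
def yaw(n,a,b,z):
    f=lambda u:(u[0]/5+400,u[1]/4.28+200)
    A=ray(p,f(a),z);B=ray(p,f(b),z);d=A-B
    print(n,A.round(3),B.round(3),np.degrees(np.arctan2(-d[0],d[1])).round(1),np.hypot(*d[:2]).round(3))
yaw("plate",(285,460),(498,430),.086); yaw("plate2",(306,563),(522,533),.086);yaw("foot",(228,421),(432,393),.005);yaw("fin",(357,497),(488,486),.13)
yaw("rail",(262,160),(750,150),.143);yaw("rail2",(262,188),(750,180),.13)
E
python3 plan.py "0.48 0.0 0.28 8" "0.3835 -0.355 0.24 8"
```

```text
plate [ 0.405 -0.298  0.086] [ 0.422 -0.403  0.086] 9.4 0.107
plate2 [ 0.346 -0.306  0.086] [ 0.364 -0.413  0.086] 9.2 0.108
foot [ 0.424 -0.293  0.005] [ 0.442 -0.402  0.005] 9.2 0.11
fin [ 0.387 -0.318  0.13 ] [ 0.393 -0.38   0.13 ] 5.7 0.062
rail [ 0.572 -0.274  0.143] [ 0.579 -0.506  0.143] 1.6 0.232
rail2 [ 0.558 -0.277  0.13 ] [ 0.563 -0.512  0.13 ] 1.3 0.235
t 43.95 tcp [0.4274 0.3855 0.2781] yaw 8.1 F [ 0.4 -0.   0.9] g 0.0853
0.48 0.0 0.28 8 -> [ -0.22  -0.19 -38.9 ] [-0.   0.1 -0. ] min rows 7.0
0.3835 -0.355 0.24 8 -> [-14.78   3.81 -72.69] [-0.   0.1 -0. ] min rows 6.0
```

Emit:
{"op": "apply_moves", "data": {
  "moves": [
    {"x": -0.2,"y": 0,"z": -6,"ax": 0,"ay": 0,"az": 0},
    {"x": -0.2,"y": 0,"z": -12,"ax": 0,"ay": 0,"az": 0},
    {"x": -0.2,"y": 0,"z": -18,"ax": 0,"ay": 0,"az": 0},
    {"x": -0.2,"y": 0,"z": -24,"ax": 0,"ay": 0,"az": 0},
    {"x": -0.2,"y": 0,"z": -30,"ax": 0,"ay": 0,"az": 0},
    {"x": -0.2,"y": 0,"z": -36,"ax": 0,"ay": 0,"az": 0},
    {"x": -0.3,"y": 0,"z": -40,"ax": 0,"ay": 0,"az": 0},
    {"x": -2,"y": 0,"z": -46,"ax": 0,"ay": 0,"az": 0},
    {"x": -4,"y": 0,"z": -51,"ax": 0,"ay": -1,"az": 0},
    {"x": -7,"y": 1,"z": -57,"ax": 0,"ay": -1.2,"az": 0},
    {"x": -10,"y": 2,"z": -62,"ax": 0,"ay": -1.2,"az": 0},
    {"x": -13,"y": 3,"z": -68,"ax": 0,"ay": -1.2,"az": 0},
    {"x": -14.8,"y": 3.8,"z": -72.7,"ax": 0,"ay": -1.2,"az": 0},
    {"x": -14.8,"y": 3.8,"z": -72.7,"ax": 0,"ay": -1.2,"az": 0},
    {"x": -14.8,"y": 3.8,"z": -72.7,"ax": 0,"ay": -1.2,"az": 0},
    {"x": -14.8,"y": 3.8,"z": -72.7,"ax": 0,"ay": -1.2,"az": 0}
  ]
}}

```text
time: 45.95
tool_pos: [0.3838, -0.3542, 0.2405]
ee_rot: [-0.705, 0.705, 0.058, -0.058]
ft_force: [1.4, -0.3, 0.6]
grip_width: 0.0853
```

```bash
python3 plan.py "0.384 -0.355 0.18 9.3" "0.384 -0.355 0.118 9.3"; python3 - <<'E'
from h import *
p=cams.get_image("scene"); cv2.imwrite("pics/s25.png",cv2.resize(p["image"][130:280,60:260,::-1],None,fx=4,fy=4))
r=cams.landmark_of(p,"guard_fin"); print([(w(p,d["at"]).round(3).tolist(),round(d["score"],2)) for d in r[:3]])
E
```

```text
t 45.95 tcp [ 0.3838 -0.3542  0.2405] yaw 9.4 F [ 1.4 -0.3  0.6] g 0.0853
0.384 -0.355 0.18 9.3 -> [ 0.    6.05 -0.08] [0.  0.1 0. ] min rows 1.0
0.384 -0.355 0.118 9.3 -> [ 0.   12.25 -0.08] [0.  0.1 0. ] min rows 1.0
[([0.38, -0.351, 0.11], 0.72)]
```

View pics/s25.png

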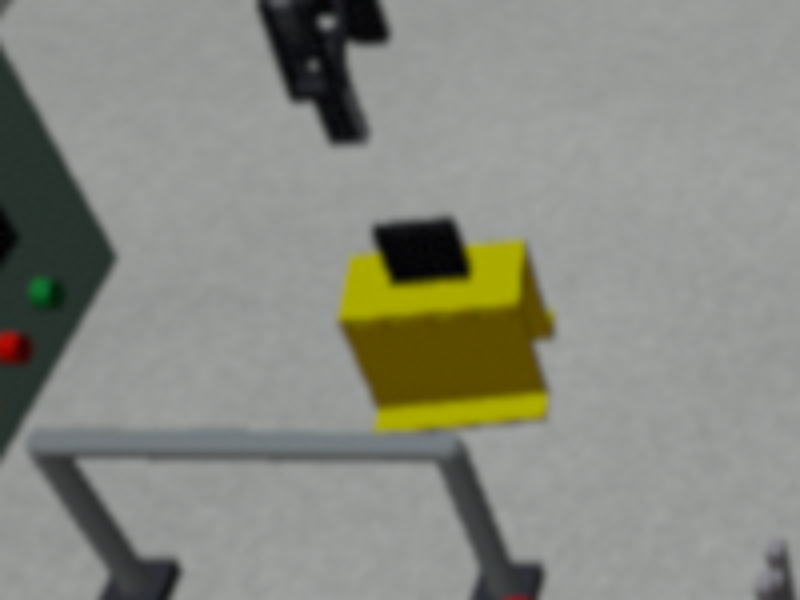

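```bash
python3 - <<'E'
from h import *
p=cams.get_image("scene")
f=lambda X:((proj(p,X)-[60,130])*4).round()
for X in([.384,-.355,.108],[.384,-.355,.13],[.429,-.347,.2265],[.429,-.347,.115],[.384,-.355,.2265]):print(X,f(X))
E
```

```text
[0.384, -0.355, 0.108] [421. 250.]
[0.384, -0.355, 0.13] [410. 223.]
[0.429, -0.347, 0.2265] [351. 144.]
[0.429, -0.347, 0.115] [410. 292.]
[0.384, -0.355, 0.2265] [362.  93.]
```

The model matches the picture: the finger tip projects to (351,144) and shows at (347,142), with the fin at (421,250). I'll go down and close.

Emit:
{"op": "apply_moves", "data": {
  "moves": [
    {"x": 0,"y": 4,"z": -0.1,"ax": 0,"ay": 0,"az": 0},
    {"x": 0,"y": 8,"z": -0.1,"ax": 0,"ay": 0,"az": 0},
    {"x": 0,"y": 11.5,"z": -0.1,"ax": 0,"ay": 0,"az": 0},
    {"x": 0,"y": 12.1,"z": -0.1,"ax": 0,"ay": 0,"az": 0},
    {"x": 0,"y": 12.1,"z": -0.1,"ax": 0,"ay": 0,"az": 0}
  ]
}}

```text
time: 46.72
tool_pos: [0.3844, -0.3554, 0.1204]
ee_rot: [-0.704, 0.705, 0.058, -0.058]
ft_force: [0.5, -0.4, 1.2]
grip_width: 0.0855
```

Emit:
{"op": "apply_moves", "data": {
  "moves": [
    {"x": 0,"y": 0,"z": 0,"ax": 0,"ay": 0,"az": 0},
    {"x": 0,"y": 0,"z": 0,"ax": 0,"ay": 0,"az": 0},
    {"x": 0,"y": 0,"z": 0,"ax": 0,"ay": 0,"az": 0},
    {"x": 0,"y": 0,"z": 0,"ax": 0,"ay": 0,"az": 0},
    {"x": 0,"y": 0,"z": 0,"ax": 0,"ay": 0,"az": 0},
    {"x": 0,"y": 0,"z": 0,"ax": 0,"ay": 0,"az": 0},
    {"x": 0,"y": 0,"z": 0,"ax": 0,"ay": 0,"az": 0}
  ],
  "grip": 1,
  "squeeze": 70
}}

```text
time: 47.6
tool_pos: [0.3846, -0.3556, 0.1207]
ee_rot: [-0.704, 0.705, 0.058, -0.058]
ft_force: [1.6, 0.2, 3.3]
grip_width: 0.0112
```

```bash
python3 plan.py "0.384 -0.355 0.295 9.3" "0.569 -0.394 0.295 1.6"
```

```text
t 47.6 tcp [ 0.3846 -0.3556  0.1207] yaw 9.4 F [1.6 0.2 3.3] g 0.0112
0.384 -0.355 0.295 9.3 -> [ -0.03 -17.43   0.04] [0.1 0.1 0. ] min rows 3.0
0.569 -0.394 0.295 1.6 -> [ 17.58 -17.4   -6.84] [0.1 7.8 0. ] min rows 4.0
```

Emit:
{"op": "apply_moves", "data": {
  "moves": [
    {"x": 0,"y": -2,"z": 0,"ax": 0,"ay": 0,"az": 0},
    {"x": 0,"y": -5,"z": 0,"ax": 0,"ay": 0,"az": 0},
    {"x": 0,"y": -9,"z": 0,"ax": 0,"ay": 0,"az": 0},
    {"x": 0,"y": -13,"z": 0,"ax": 0,"ay": 0,"az": 0},
    {"x": 0,"y": -17.4,"z": 0,"ax": 0,"ay": 0,"az": 0},
    {"x": 0,"y": -17.4,"z": 0,"ax": 0,"ay": 0,"az": 0},
    {"x": 3,"y": -17.4,"z": -1,"ax": 0,"ay": 2,"az": 0},
    {"x": 7,"y": -17.4,"z": -2.8,"ax": 0,"ay": 4,"az": 0},
    {"x": 11,"y": -17.4,"z": -4.4,"ax": 0,"ay": 6,"az": 0},
    {"x": 15,"y": -17.4,"z": -6,"ax": 0,"ay": 7.8,"az": 0},
    {"x": 17.6,"y": -17.4,"z": -6.8,"ax": 0,"ay": 7.8,"az": 0},
    {"x": 17.6,"y": -17.4,"z": -6.8,"ax": 0,"ay": 7.8,"az": 0},
    {"x": 17.6,"y": -17.4,"z": -6.8,"ax": 0,"ay": 7.8,"az": 0}
  ]
}}

```text
time: 49.22
tool_pos: [0.5686, -0.3933, 0.2942]
ee_rot: [-0.707, 0.707, 0.01, -0.01]
ft_force: [0.5, 0.8, -4.5]
grip_width: 0.0111
```

```bash
python3 plan.py "0.569 -0.394 0.2 1.6" "0.569 -0.394 0.186 1.6"; python3 - <<'E'
from h import *
p=cams.get_image("scene"); cv2.imwrite("pics/s26.png",cv2.resize(p["image"][130:280,60:260,::-1],None,fx=4,fy=4))
q=cams.get_image("top"); cv2.imwrite("pics/t26.png",cv2.resize(q["image"][200:340,400:560,::-1],None,fx=5,fy=4))
r=cams.landmark_of(p,"guard_fin"); print([(w(p,d["at"]).round(3).tolist(),round(d["score"],2)) for d in r[:3]])
r=cams.landmark_of(q,"rail_mid"); print([(w(q,d["at"]).round(3).tolist(),round(d["score"],2)) for d in r[:3]])
E
```

```text
t 49.23 tcp [ 0.5686 -0.3933  0.2942] yaw 1.6 F [ 0.5  0.8 -4.5] g 0.0111
0.569 -0.394 0.2 1.6 -> [ 0.05  9.42 -0.06] [ 0.  0. -0.] min rows 2.0
0.569 -0.394 0.186 1.6 -> [ 0.05 10.82 -0.06] [ 0.  0. -0.] min rows 1.0
[([0.567, -0.39, 0.281], 0.63)]
[([0.567, -0.394, 0.135], 0.82)]
```

View pics/s26.png

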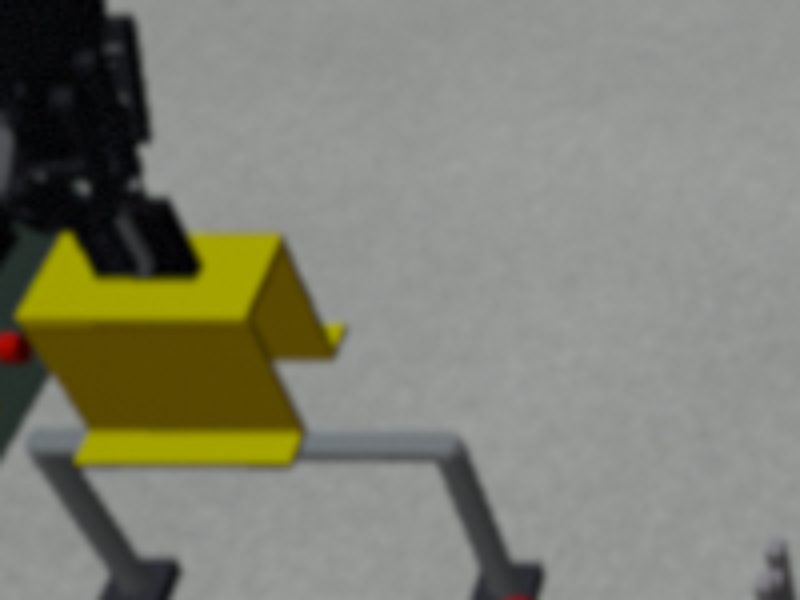

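The guard is level above the rail (near foot at about (190,447)). I'll lower it astride.

Emit:
{"op": "apply_moves", "data": {
  "moves": [
    {"x": 0,"y": 2,"z": 0,"ax": 0,"ay": 0,"az": 0},
    {"x": 0,"y": 4,"z": 0,"ax": 0,"ay": 0,"az": 0},
    {"x": 0,"y": 6,"z": 0,"ax": 0,"ay": 0,"az": 0},
    {"x": 0,"y": 8,"z": 0,"ax": 0,"ay": 0,"az": 0},
    {"x": 0,"y": 9.5,"z": 0,"ax": 0,"ay": 0,"az": 0},
    {"x": 0,"y": 10.4,"z": 0,"ax": 0,"ay": 0,"az": 0},
    {"x": 0,"y": 10.6,"z": 0,"ax": 0,"ay": 0,"az": 0},
    {"x": 0,"y": 10.6,"z": 0,"ax": 0,"ay": 0,"az": 0}
  ]
}}

```text
time: 50.42
tool_pos: [0.5688, -0.394, 0.19]
ee_rot: [-0.706, 0.708, 0.01, -0.009]
ft_force: [-0.4, 0.2, -2.9]
grip_width: 0.0111
```

```bash
python3 plan.py; python3 - <<'E'
from h import *
p=cams.get_image("scene"); cv2.imwrite("pics/s27.png",cv2.resize(p["image"][160:310,60:260,::-1],None,fx=4,fy=4))
E
```

```text
t 50.42 tcp [ 0.5688 -0.394   0.19  ] yaw 1.6 F [-0.4  0.2 -2.9] g 0.0111
```

View pics/s27.png

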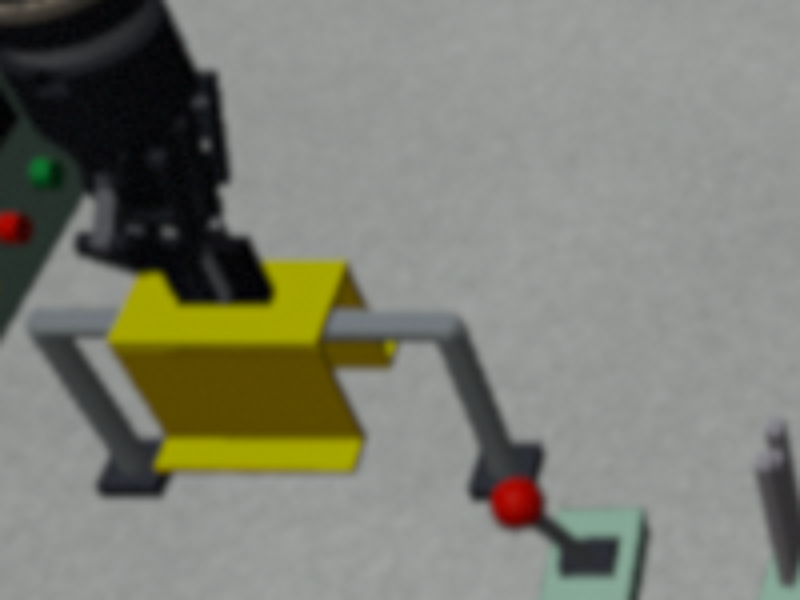

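The guard is astride the rail, which passes under its plate, still a few mm high. I'll lower to contact.

Emit:
{"op": "apply_moves", "data": {
  "moves": [
    {"x": 0,"y": 0.3,"z": 0,"ax": 0,"ay": 0,"az": 0},
    {"x": 0,"y": 0.4,"z": 0,"ax": 0,"ay": 0,"az": 0},
    {"x": 0,"y": 0.5,"z": 0,"ax": 0,"ay": 0,"az": 0},
    {"x": 0,"y": 0.6,"z": 0,"ax": 0,"ay": 0,"az": 0},
    {"x": 0,"y": 0.6,"z": 0,"ax": 0,"ay": 0,"az": 0}
  ]
}}

```text
time: 51.1
tool_pos: [0.5688, -0.3941, 0.1841]
ee_rot: [-0.706, 0.708, 0.01, -0.009]
ft_force: [0.2, 0.4, -3.4]
grip_width: 0.0111
```

Emit:
{"op": "apply_moves", "data": {
  "moves": [
    {"x": 0,"y": 0.1,"z": 0,"ax": 0,"ay": 0,"az": 0},
    {"x": 0,"y": 0.15,"z": 0,"ax": 0,"ay": 0,"az": 0},
    {"x": 0,"y": 0.2,"z": 0,"ax": 0,"ay": 0,"az": 0},
    {"x": 0,"y": 0.2,"z": 0,"ax": 0,"ay": 0,"az": 0}
  ]
}}

```text
time: 51.6
tool_pos: [0.5689, -0.3942, 0.1837]
ee_rot: [-0.706, 0.708, 0.011, -0.009]
ft_force: [-3.5, 2.9, 7.5]
grip_width: 0.0114
```

It touches the rail. I'll release and withdraw straight up.

Emit:
{"op": "apply_moves", "data": {
  "moves": [
    {"x": 0,"y": -0.1,"z": 0,"ax": 0,"ay": 0,"az": 0},
    {"x": 0,"y": -0.1,"z": 0,"ax": 0,"ay": 0,"az": 0},
    {"x": 0,"y": -0.1,"z": 0,"ax": 0,"ay": 0,"az": 0},
    {"x": 0,"y": -0.1,"z": 0,"ax": 0,"ay": 0,"az": 0},
    {"x": 0,"y": -0.1,"z": 0,"ax": 0,"ay": 0,"az": 0},
    {"x": 0,"y": -3,"z": 0,"ax": 0,"ay": 0,"az": 0},
    {"x": 0,"y": -7,"z": 0,"ax": 0,"ay": 0,"az": 0},
    {"x": 0,"y": -11,"z": 0,"ax": 0,"ay": 0,"az": 0},
    {"x": -6,"y": -11,"z": 4,"ax": 0,"ay": 0,"az": 0},
    {"x": -12,"y": -11,"z": 8,"ax": 0,"ay": 0,"az": 0},
    {"x": -12,"y": -11,"z": 14,"ax": 0,"ay": 0,"az": 0},
    {"x": -12,"y": -11,"z": 14,"ax": 0,"ay": 0,"az": 0},
    {"x": -12,"y": -11,"z": 14,"ax": 0,"ay": 0,"az": 0}
  ],
  "grip": -1
}}

```text
time: 53.22
tool_pos: [0.4451, -0.2569, 0.2936]
ee_rot: [-0.705, 0.709, 0.011, -0.009]
ft_force: [0.2, -0.9, -0.4]
grip_width: 0.0854
```

```bash
python3 plan.py; python3 - <<'E'
from h import *
p=cams.get_image("scene"); cv2.imwrite("pics/s28.png",p["image"][:,:,::-1])
q=cams.get_image("top"); cv2.imwrite("pics/t28.png",q["image"][:,:,::-1])
for k in("guard_fin","rail_mid","lever_tip","lance0_tip","lance0_hub","lance1_hub","lance2_hub","bucket0_grip","bucket1_grip","bucket2_grip"):
    for P in(p,q):
        r=cams.landmark_of(P,k); print(k,[(w(P,d["at"]).round(3).tolist(),round(d["score"],2)) for d in r[:2]])
E
```

```text
t 53.23 tcp [ 0.4451 -0.2569  0.2936] yaw 1.7 F [ 0.2 -0.9 -0.4] g 0.0854
guard_fin [([0.566, -0.392, 0.171], 0.92)]
guard_fin [([0.567, -0.395, 0.169], 0.56), ([0.436, 0.335, 0.146], 0.5)]
rail_mid []
rail_mid []
lever_tip [([0.691, -0.208, 0.153], 0.57)]
lever_tip [([0.692, -0.211, 0.15], 0.53)]
lance0_tip []
lance0_tip [([0.446, 0.275, 0.003], 0.66)]
lance0_hub [([0.469, 0.251, 0.141], 0.67), ([0.738, -0.187, 0.002], 0.56)]
lance0_hub [([0.465, 0.254, 0.143], 0.57)]
lance1_hub [([0.438, 0.336, 0.144], 0.48)]
lance1_hub [([0.736, -0.186, 0.004], 0.51), ([0.437, 0.337, 0.145], 0.46)]
lance2_hub [([0.428, 0.387, 0.147], 0.7), ([0.688, -0.21, 0.15], 0.19)]
lance2_hub [([0.427, 0.387, 0.145], 0.51), ([0.739, -0.188, 0.004], 0.34)]
bucket0_grip [([0.464, -0.042, 0.092], 0.92), ([0.771, 0.149, -0.001], 0.21)]
bucket0_grip [([0.472, -0.045, 0.095], 0.59), ([0.432, 0.331, 0.008], 0.27)]
bucket1_grip [([0.472, 0.045, 0.096], 0.74), ([0.638, -0.212, 0.006], 0.7)]
bucket1_grip [([0.472, 0.045, 0.095], 0.89)]
bucket2_grip [([0.475, 0.136, 0.095], 0.81)]
bucket2_grip [([0.478, 0.138, 0.098], 0.84), ([0.468, 0.253, 0.141], 0.21)]
```

View pics/s28.png

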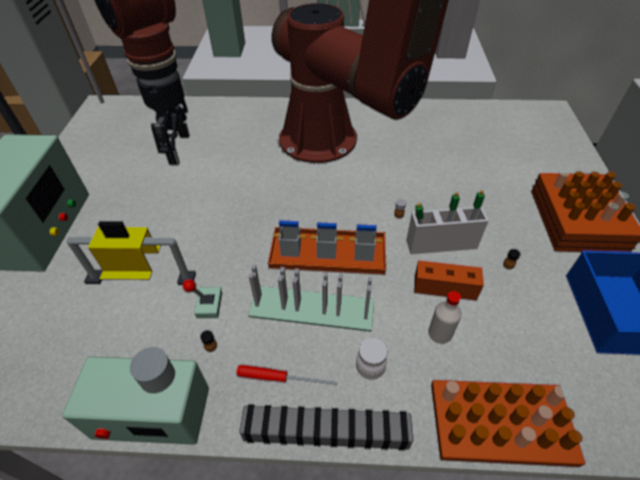

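View pics/t28.png

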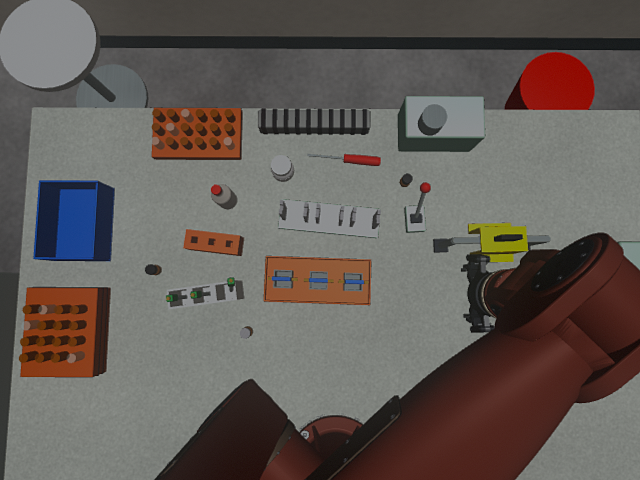

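The guard is centred on the rail ((122,245) in the scene view), the lever is off, all three buckets are in the tray and the lances are in the bin. The bystanders are in place and the arm is clear, so I'll hand the job in.

```bash
python3 -c "
from station import order,observe
print(order.sign_off()); print(observe()['time'])"
```

```text
the job is handed in; nothing more can be done
None
the job is handed in; nothing more can be done
```

I stripped the station down and handed the job in at about 53 s of the 208 s allowed. Sign-off gives no verdict, so what follows is what my own last checks showed.

- **Lever:** I threw it over first, to its stop. The last look put the ball at x ≈ 0.69 m, about 55 mm past the pivot, so it is still off.
- **Buckets:** All three were lifted straight up and stand upright in the orange tray. The bar centres read 0.092–0.098 m above the bench; 0.096 m is expected when a bucket sits on the tray floor.
- **Lances:** All three are tip down in the white bin, one per cell. Lance 0 leans against its cell's wall, by roughly 0.2–0.25 rad, and the other two stand nearly upright. Only lance 0's tip could be located, near the bin floor; I judged the other two from their hub heights, about 0.145 m.
- **Splash guard:** It had been knocked a few centimetres aside during the run, so I located it again before gripping. It now sits astride the rail within a few millimetres of the middle, with the fin about 35 mm above the rail's axis.
- **Bystanders and arm:** Everything else looks to be where it started, and the arm was clear of everything.

Nothing failed, and the two cameras agreed to within about 8 mm. The rail's middle was not detected in the last pictures, because the guard and arm partly hide it, so I used its earlier position. The first move call was refused because its rows left out zero values, and I sent it again in full.

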